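# Hang a tool hook in the grooved rail over the engraver's bench

### The job

Hang the loose steel tool hook in the groove of the low rail at the back of the bench, midway between the two hooks already there: tilt its tongue up into the groove, then rotate it down until it is fully home, hanging upright by itself. Be gentle with the rail; it was clamped by hand some way above its lowest mark, so feel for its true height; leave the other things on the bench where they are.

Things in the scene. Friction and masses are not known exactly. Their poses are not given: they have to be found in the camera images.
- hook_grip (a point): Grip point at mid-width of the web of the loose dark steel tool hook (0.25 kg). Axes: x towards its tongue, z up when hung; it starts standing upright on its foot, 27 mm below this point. Web: upright plate 10 mm thick in y, x -33..+37, z -27..+18 mm from here; a nose of equal thickness (x -43..-33) rises to z +31. Grip it across y; the gripper may lean about y
- hook: Same loose hook, same axes; origin at the foot of its back face, 42 mm ahead (x) of hook_grip and 27 mm below it. Back plate: 50 mm wide, x -5..0, z 0..70 mm. L-shaped tongue, 40 mm wide, at the top: neck x 0..12, z 65..70 mm; upturn x 7..12, z 65..88 mm
- tongue (a point): Top centre of the loose hook's upturn, 51.5 mm ahead (x) and 61 mm above hook_grip, same axes. The 23 mm tall tongue goes in only with the hook tilted 40 to 50 degrees about y (nose up, foot towards the robot), moving in and up; then the hook is turned down about the slot
- place (a point): Mark midway between the two fixed hooks, on the front face of the aluminium rail (plane x = 0), 104 mm above the bench. Axes: x level into the stand, away from the robot; y along the rail; z up. Marks the slot's lower edge at the lowest setting; the hand-clamped rail really sits anywhere from 5 to 37 mm above that (fixed in a run, not measured): the point does not show it
- rail_top (a point): Front edge of the rail's flat top (30 mm deep in x) above place, as marked: the true top is higher by the same 5 to 37 mm. The true lower slot edge is always 36 mm below the true top. Axes as place
- slot (a point): The slot's centre as marked, 8 mm above place, axes as place. From the true lower slot edge: slot opening z 0..16 mm over the rail's whole 360 mm; lips 4 mm thick (x 0..4); cavity behind them x 4..26, z -20..+32; rail z -24..+36 mm. Hook home: back plate against the rail, neck on the lower lip, upturn behind the upper lip; 3 mm play lets it hang up to 4 degrees nose-down
- panel: Rail stand, fixed to the bench; origin at bench level, 104 mm below place, same axes. Clear plastic board with its face at x = 0 up to z 84 mm; end posts behind the rail at y -150 and +150 rise to z 175 mm. It carries the rail and on it two fixed hooks of the same form at y -125 and +125 mm, 85 mm out from the face
- ball_vise: Bystander: steel engraver's ball vise, 88 mm diameter, 70 mm tall; origin at its foot
- jar: Bystander: amber glass jar, 48 mm diameter, 60 mm tall; origin at its foot
- graver: Bystander: wooden-handled graver lying on the bench, 130 mm long along its x; origin under its middle
- parts_tin: Bystander: open steel tin 90 x 60 x 20 mm; origin at its foot
- hammer: Bystander: hammer lying on the bench, 220 mm long along its x; origin under its middle
- bur_block: Bystander: drilled wooden block 100 x 80 x 35 mm; origin at its foot
- cup: Bystander: white cup, 70 mm diameter, 90 mm tall; origin at its foot
Things that resemble listed ones, but are neither listed nor needed, are in the scene too. Several things look just like the hook: the one meant starts farthest to the robot's left.

How it is judged:
By the outcome, as a careful person would: the job done as asked, in the order asked, and still so for the second after the job is handed in, with the robot touching nothing.
It also fails if it takes over 70 s, if anything falls off the work surface, if the arm or the gripper's body presses on something with over 40 N, if the wrist force passes 120 N, or if a joint passes its speed limit or range.

### The arm

A 7-joint arm with a two-finger parallel gripper is mounted at the origin on the work surface. World frame = base frame: x ahead of the robot, y to its left, z up, the work surface at z = 0. Lengths are in m, angles in degrees, forces in N, time in s.
With the tool pointing down it reaches from about 0.4 to 0.75 m from the base axis. Payload 19.5 kg.
Tool frame: the origin (TCP) lies on the mounting face of the last link; the fingertips stand 173 mm ahead of it and the grasp point (between the pads) lies 155 mm ahead of it; z points along the fingers, y is the line along which they close (so a half turn about z gives the same grasp; the last joint's range is limited). The gripper opens to 85 mm and grips with 20 to 120 N. Pads are 22 mm wide; open, the fingers measure 114 mm over their backs; the gripper's body (76 mm by 85 mm) begins 54 mm behind the grasp point. The pads swing forward as they close: fully open they stand 13 mm farther back than shut.
Start: joints at [66.308, 40.479, -1.581, 85.061, 1.261, 54.483, -4.326], TCP at [0.209, -0.536, 0.405] pointing down, gripper open.
Joint ranges: [-155.06, 155.06], [-18.47, 123.98], [-90, 86.84], [0, 140.48], [-83.41, 263.41], [0, 116], [-161.91, 161.91]. Speed limits (degrees/s): [108.29, 108.29, 147.25, 147.25, 172.46, 172.46, 172.46].

### API

Orientations are given as [roll, pitch, yaw] about the fixed x, y, z axes, in that order (R = Rz(yaw) Ry(pitch) Rx(roll)).
In Python, from station import robot, vision gives the robot as it stands.
- The arm moves only by the shell command python3 -m creep 'ROWS'. ROWS is text: rows parted by semicolons, each of 7 numbers parted by spaces: the shift along the tool's x, y, z as a fraction of full scale, then the turn, a rotation vector about the tool's x, y, z as a fraction of full scale, then the closure, from -1 (fully open) to 1 (shut). A call has exactly 5 rows; each row shifts and turns the commanded pose from where the row before left it, along the tool's axes as they then stand; what a row does not reach is not made up. Full scale, the value 1, is 0.08 m for a shift and 180 degrees for a turn. A row lasts 1/8 s, in which the tool goes at most 62.5 mm and 10.7 degrees, less where a joint would pass 70% of its speed; a pose out of reach is approached as far as the arm can. A call with a number of a shift or a turn outside -1 to 1 is refused whole. A call with a gripper value outside its range is refused whole. The fingers move at their own pace and stop on an object; the grip force is fixed at half the most. Time passes only in rows, so rows that do not move let the fingers close, or fill a call up. It gives the time, the measured TCP pose, the force, the opening and the grip force at its end, in the units of the state.
- robot.get_obs(): the state, without advancing time (a new reading comes with each control period).
- vision.grab_frame(name): name is "scene" or "top"; returns the picture (480x640x3 uint8, blue, green, red); there is no depth.
- vision.camera_model(name): a dict with "fx", "fy", "cx", "cy" (pixels), "T" (4x4, takes a point from camera to world coordinates). Camera axes: x right, y up, looking along -z (the intrinsics and any distortion apply to the point x, -y, -z); pixel columns grow to the right and rows downward; lengths in m; the calibration is good to about 2 mm. A picture is of the moment at which its call begins. camera_model takes no time and is no camera call.
- robot.hand_in(): hands the job in; it is judged then, once.
The state is a dict: "clock": time; "q": joint angles; "joint_vel": joint speeds; "tau": joint torques, N m; "tool_pos": TCP position; "eef_rot": TCP orientation; "ft_force": force on the tool from outside, world axes, zero at the start; "ft_torque": the same for the moment, N m; "width": finger opening in m; "gripper_force": force on a finger pad.
Only numpy, scipy, OpenCV 4.12 (cv2) and the standard library are available. Lean on these libraries where they do the work, as an engineer would, in place of code of your own. Each camera call takes 0.05 s, during which the arm holds its last target. There are 200 camera calls.

## Working session

There is one attempt and no reset: what is moved stays moved. The work goes in short steps, Python scripts to look and compute and a shell command to move; the robot and the scene stay as the last step left them, time stands still between calls to the robot, and variables do not carry over. Pictures are saved under pics/ and viewed, at most 10 in all, crops included, and the job is handed in when it is done.

```bash
mkdir -p pics; ls
python3 - <<'E'
from station import robot, vision
import cv2
for n in("scene","top"):
    cv2.imwrite(f"pics/{n}0.png",vision.grab_frame(n)); m=vision.camera_model(n); print(n,m)
o=robot.get_obs(); print(o)
E
```

```text
pics
scene {'fx': 544.8024804179962, 'fy': 544.8024804179962, 'cx': 318.4854655746038, 'cy': 233.90766840869682, 'T': array([[-0.12017592, -0.69982298,  0.7041346 ,  1.3513949 ],
       [ 0.99273735, -0.08864723,  0.08132785,  0.08823828],
       [ 0.00550448,  0.70879437,  0.70539368,  0.96919151],
       [ 0.        ,  0.        ,  0.        ,  1.        ]])}
top {'fx': 592.0627039660953, 'fy': 592.0627039660953, 'cx': 322.0598350326393, 'cy': 236.37092635064394, 'T': array([[-0.00910788,  0.99557798, -0.09349615,  0.41530459],
       [-0.99973341, -0.01104979, -0.0202733 , -0.03061473],
       [-0.02121677,  0.09328658,  0.99541321,  1.38828639],
       [ 0.        ,  0.        ,  0.        ,  1.        ]])}
{'clock': 0.1, 'q': array([66.30737549, 40.50791427, -1.58315869, 85.07941902,  1.26141916,
       54.4834284 , -4.32632079]), 'joint_vel': array([ 0.00936224, -0.13028442, -0.11184576, -0.1348712 , -0.06517717,
        0.10093621,  0.00165993]), 'tau': array([ 7.78195645e-04, -8.84285545e+01,  1.23602148e+00, -2.36451244e+01,
        1.69042608e-02,  5.09777048e-03,  1.04822527e-05]), 'tool_pos': array([ 0.20888785, -0.53565018,  0.40430799]), 'eef_rot': array([-1.79946623e+02,  1.77956310e-03,  2.13039778e+01]), 'ft_force': array([-0.63210401, -0.75649804,  0.4048968 ]), 'ft_torque': array([ 0.06668523,  0.01374996, -0.0456747 ]), 'gripper_force': 0.0, 'width': 0.0853419713371499}
```

View pics/scene0.png

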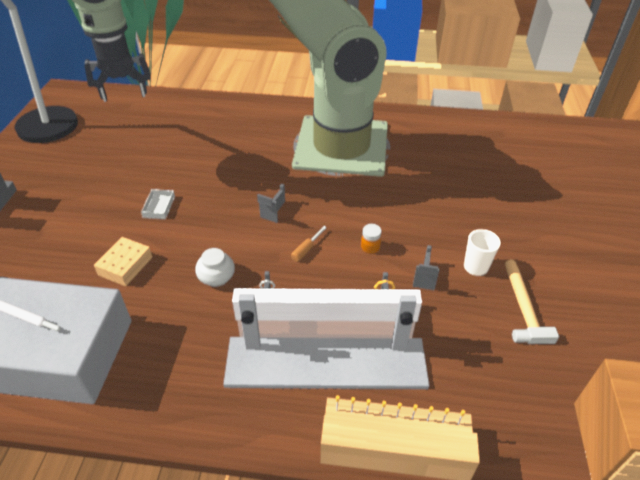

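View pics/top0.png

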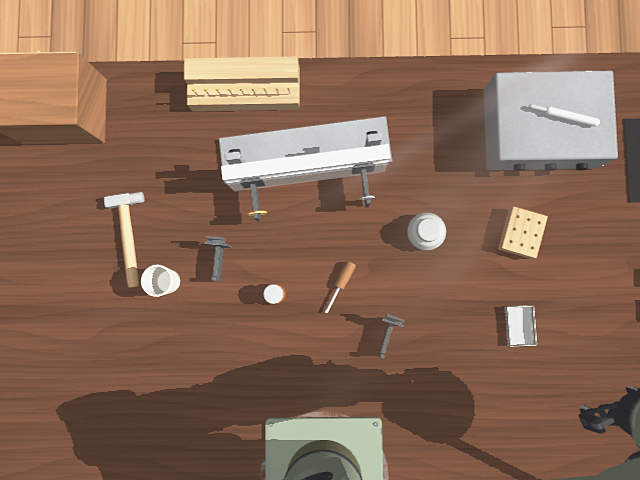

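The scene view shows the target hook at about (427,270), and the rail spans (235..420, 290..320). In the top view the target hook is at (217,258), with the rail running from (222,178) to (392,155). Next I'll zoom in on both.

Run:
```python
import cv2
a=cv2.imread("pics/top0.png")[115:285,195:400]; b=cv2.imread("pics/scene0.png")[240:390,225:445]
cv2.imwrite("pics/topc.png",cv2.resize(a,None,fx=3.5,fy=3.5,interpolation=cv2.INTER_CUBIC))
cv2.imwrite("pics/scenec.png",cv2.resize(b,None,fx=3.5,fy=3.5,interpolation=cv2.INTER_CUBIC))
```

```text
(no output)
```

View pics/topc.png

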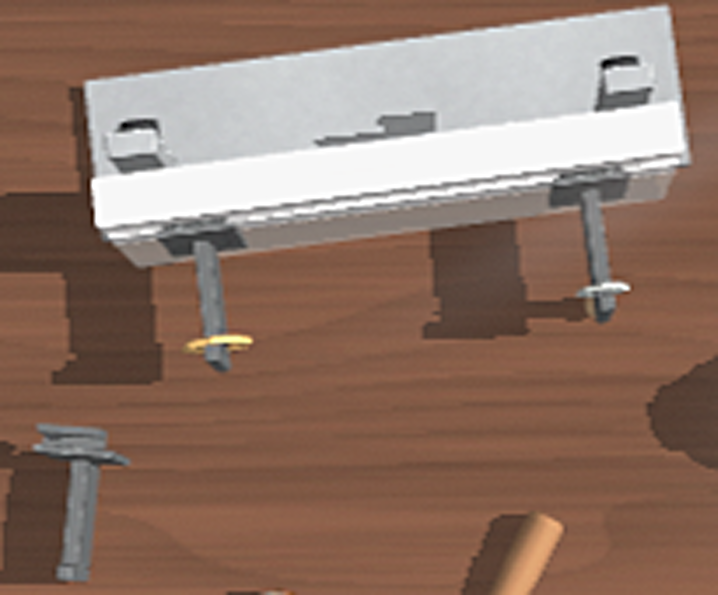

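View pics/scenec.png

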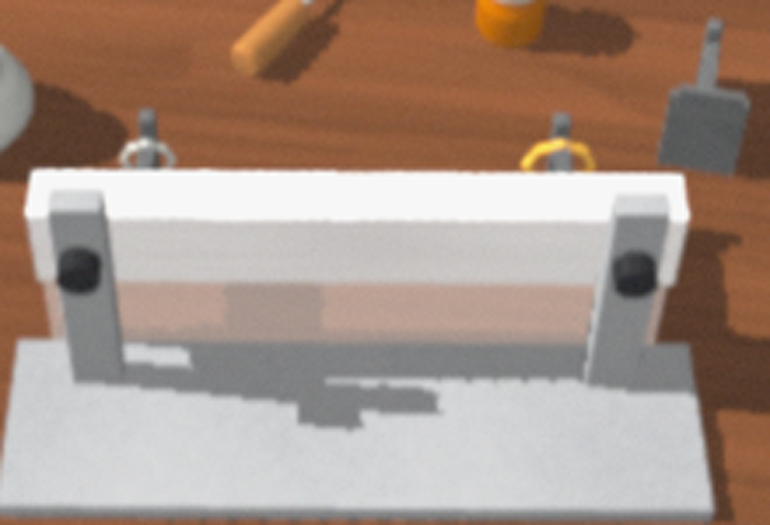

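The top crop shows the rail's white top with corners at about (92,180), (98,228), (672,100) and (688,160). The hook's web runs (72,575)→(83,462), and the upturn top is (38,430)-(105,435). In the scene crop the rail top's robot-side edge runs (32,170)-(685,174), and the hook's foot corners are (660,163) and (738,172).

```bash
cat > h.py <<'E'
import numpy as np
from station import robot, vision
def ray(n,u,v):
    m=vision.camera_model(n);T=np.array(m["T"])
    d=T[:3,:3]@np.array([(u-m["cx"])/m["fx"],-(v-m["cy"])/m["fy"],-1]);return T[:3,3],d/np.linalg.norm(d)
def onz(n,p,z): o,d=ray(n,*p);return o+d*(z-o[2])/d[2]
def tri(pt,ps):
    A=np.zeros((3,3));b=np.zeros(3);L=[ray("top",*pt),ray("scene",*ps)]
    for o,d in L: P=np.eye(3)-np.outer(d,d);A+=P;b+=P@o
    x=np.linalg.solve(A,b);return x,[np.linalg.norm(np.cross(x-o,d)) for o,d in L]
E
python3 - <<'E'
from h import *
np.set_printoptions(precision=4,suppress=True)
t=lambda a,b:(a/3.5+195-.35,b/3.5+115-.35); s=lambda a,b:(a/3.5+225-.35,b/3.5+240-.35)
for k,a,b in(("Lf",t(98,228),s(685,174)),("Rf",t(688,160),s(32,170)),("Lb",t(92,180),s(687,220)),("Rb",t(672,100),s(28,217))): print(k,*tri(a,b))
L=onz("scene",s(738,172),0);R=onz("scene",s(660,163),0);print("foot",L,R,np.linalg.norm(L-R),(L+R)/2)
print("nose",onz("top",t(72,568),.058),"web top end",onz("top",t(85,466),.045),"tongue",onz("top",t(72,430),.088))
print("nose scene",onz("scene",s(714,22),.058))
L=onz("top",t(38,428),.088);R=onz("top",t(105,433),.088);print("upturn",L,R,np.linalg.norm(L-R))
# stand base corners on bench
for p in((0,513),(714,516)):print(onz("scene",s(*p),0))
E
```

```text
Lf [0.6559 0.2073 0.1448] [np.float64(0.0012411658236714614), np.float64(0.0012411658236715741)]
Rf [ 0.6941 -0.1543  0.1398] [np.float64(0.00035957585508986426), np.float64(0.00035957585508979227)]
Lb [0.6862 0.21   0.1426] [np.float64(0.00037430521753909206), np.float64(0.0003743052175389965)]
Rb [ 0.7306 -0.146   0.1449] [np.float64(0.0009453839735733357), np.float64(0.0009453839735733823)]
foot [0.5274 0.2642 0.    ] [ 0.5261  0.2135 -0.    ] 0.05077971480259487 [ 0.5267  0.2388 -0.    ]
nose [0.4512 0.2379 0.058 ] web top end [0.5179 0.2325 0.045 ] tongue [0.5375 0.2325 0.088 ]
nose scene [0.449  0.2419 0.058 ]
upturn [0.539  0.2541 0.088 ] [0.5354 0.2115 0.088 ] 0.04274157285146338
[ 0.8287 -0.1556  0.    ]
[0.7811 0.2431 0.    ]
```

```bash
cat >> h.py <<'E'
from scipy.spatial.transform import Rotation as Ro
def Rm(e): return Ro.from_euler("xyz",e,degrees=True)
def tcp(gp,e,back=0): return np.array(gp)-(0.155+back)*Rm(e).apply([0,0,1])
def plan(p,e,n,frm=None):
    """equal rows from the measured (or given) TCP pose to TCP p, euler e in n rows"""
    o=robot.get_obs(); p0,e0=frm if frm else (o["tool_pos"],o["eef_rot"])
    R0=Rm(e0);w=(R0.inv()*Rm(e)).as_rotvec()/n
    S=sum(Ro.from_rotvec(w*k).as_matrix() for k in range(n))
    d=np.linalg.solve(S,R0.inv().apply(np.array(p)-p0))
    print(n,"rows",np.round(np.r_[d/.08,w/np.pi],4),"mm/row",np.linalg.norm(d)*1e3)
def state():
    o=robot.get_obs();g=np.array(o["tool_pos"])+.155*Rm(o["eef_rot"]).apply([0,0,1])
    print(o["clock"],"tcp",np.round(o["tool_pos"],4),np.round(o["eef_rot"],2),"grasp",np.round(g,4),"f",np.round(o["ft_force"],1),"w",round(o["width"],4))
E
python3 - <<'E'
from h import *
E1=[180,-27,-3.5]
print(onz("top",(160,280),.09),onz("top",(273,294),.06))
p=tcp([.486,.238,.027],E1,.10);print(p);plan(p,E1,25)
E
```

```text
[0.44478217 0.3533878  0.09      ] [0.41178784 0.10740101 0.06      ]
[0.37044835 0.24506744 0.25420666]
25 rows [ 0.1266 -0.3772  0.1004 -0.0013  0.0059  0.0054] mm/row 32.830920704666
```

```bash
R='0.127 -0.377 0.1 -0.0013 0.0059 0.0054 -1'
python3 -m creep '0.127 -0.377 0.1 -0.0013 0.0059 0.0054 -1;0.127 -0.377 0.1 -0.0013 0.0059 0.0054 -1;0.127 -0.377 0.1 -0.0013 0.0059 0.0054 -1;0.127 -0.377 0.1 -0.0013 0.0059 0.0054 -1;0.127 -0.377 0.1 -0.0013 0.0059 0.0054 -1'
python3 -m creep '0.127 -0.377 0.1 -0.0013 0.0059 0.0054 -1;0.127 -0.377 0.1 -0.0013 0.0059 0.0054 -1;0.127 -0.377 0.1 -0.0013 0.0059 0.0054 -1;0.127 -0.377 0.1 -0.0013 0.0059 0.0054 -1;0.127 -0.377 0.1 -0.0013 0.0059 0.0054 -1'
```

```text
clock: 0.72
tool_pos: [0.2082, -0.3754, 0.3653]
eef_rot: [179.1, -5.4, 16.4]
ft_force: [0.8, 0.0, -0.0]
width: 0.0853
gripper_force: 0.0
clock: 1.35
tool_pos: [0.2385, -0.23, 0.3303]
eef_rot: [179.0, -10.6, 11.6]
ft_force: [17.5, -23.8, 2.0]
width: 0.0855
gripper_force: 0.0
```

```bash
python3 -m creep '0.127 -0.377 0.1 -0.0013 0.0059 0.0054 -1;0.127 -0.377 0.1 -0.0013 0.0059 0.0054 -1;0.127 -0.377 0.1 -0.0013 0.0059 0.0054 -1;0.127 -0.377 0.1 -0.0013 0.0059 0.0054 -1;0.127 -0.377 0.1 -0.0013 0.0059 0.0054 -1'
python3 -c "
from h import *
state();E1=[180,-27,-3.5];plan(tcp([.486,.238,.027],E1,.10),E1,10)"
```

```text
clock: 1.98
tool_pos: [0.3122, -0.106, 0.3551]
eef_rot: [-178.8, -13.0, 6.7]
ft_force: [0.7, -0.2, 0.5]
width: 0.0853
gripper_force: 0.0
1.975 tcp [ 0.3122 -0.106   0.3551] [-178.77  -12.97    6.68] grasp [ 0.3464 -0.0986  0.2041] f [ 0.7 -0.2  0.5] w 0.0853
10 rows [ 0.0426 -0.4356  0.1525 -0.0026  0.0078  0.0052] mm/row 37.080339589078086
```

```bash
python3 -c "
from h import *
E1=[180,-20,2];m=[.42,.05,.34];plan(m,E1,5);E2=[180,-27,-3.5];plan(tcp([.486,.238,.027],E2,.10),E2,5,(np.array(m),E1))"
```

```text
5 rows [ 0.2798 -0.3647  0.1228 -0.0028  0.0079  0.0049] mm/row 38.06138264729488
5 rows [-0.1989 -0.4878  0.1487 -0.0024  0.0078  0.0056] mm/row 43.79056980304379
```

```bash
python3 -m creep '0.28 -0.365 0.123 -0.0028 0.0079 0.0049 -1;0.28 -0.365 0.123 -0.0028 0.0079 0.0049 -1;0.28 -0.365 0.123 -0.0028 0.0079 0.0049 -1;0.28 -0.365 0.123 -0.0028 0.0079 0.0049 -1;0.28 -0.365 0.123 -0.0028 0.0079 0.0049 -1'
python3 -m creep '-0.199 -0.488 0.149 -0.0024 0.0078 0.0056 -1;-0.199 -0.488 0.149 -0.0024 0.0078 0.0056 -1;-0.199 -0.488 0.149 -0.0024 0.0078 0.0056 -1;-0.199 -0.488 0.149 -0.0024 0.0078 0.0056 -1;-0.199 -0.488 0.149 -0.0024 0.0078 0.0056 -1'
python3 -c "
from h import *
state();E1=[180,-27,-3.5];plan(tcp([.486,.238,.027],E1,.10),E1,2);plan(tcp([.486,.238,.027],E1,.0),E1,8)
import cv2
t=vision.grab_frame('top');s=vision.grab_frame('scene')
c=np.hstack([cv2.resize(t[180:340,130:290],(400,400)),cv2.resize(s[180:340,350:510],(400,400))]);cv2.imwrite('pics/c3.png',c)"
```

```text
clock: 2.6
tool_pos: [0.4275, 0.0485, 0.3499]
eef_rot: [-179.8, -19.3, 2.0]
ft_force: [1.4, -0.4, -0.8]
width: 0.085
gripper_force: 0.0
clock: 3.22
tool_pos: [0.4015, 0.2583, 0.2996]
eef_rot: [178.9, -23.6, -3.3]
ft_force: [0.4, 0.0, -0.4]
width: 0.0855
gripper_force: 0.0
3.225 tcp [0.4015 0.2583 0.2996] [178.89 -23.59  -3.32] grasp [0.4632 0.2517 0.1576] f [ 0.4  0.  -0.4] w 0.0855
2 rows [-0.2893  0.0911  0.1814  0.0029  0.0095  0.0005] mm/row 28.275424389593802
8 rows [-6.760e-02  2.140e-02  2.007e-01  7.000e-04  2.400e-03  1.000e-04] mm/row 17.024521489404062
```

View pics/c3.png

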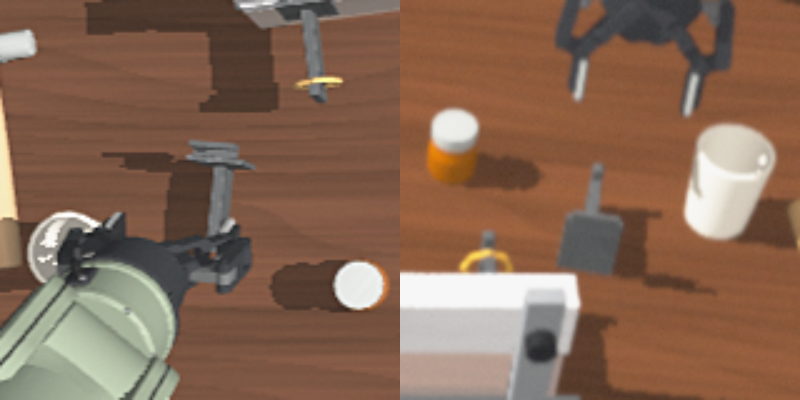

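The left panel shows the open fingers at (90,240) and (230,260), above the hook web at (222,200). The offset is what parallax would give. The cup and jar are clear on either side.

```bash
python3 -m creep '-0.29 0.091 0.181 0.0029 0.0095 0.0005 -1;-0.29 0.091 0.181 0.0029 0.0095 0.0005 -1;0 0 0 0 0 0 -1;0 0 0 0 0 0 -1;0 0 0 0 0 0 -1'
python3 -c "
from h import *
state();E1=[180,-27,-3.5];plan(tcp([.486,.238,.027],E1,.0),E1,5)"
```

```text
clock: 3.95
tool_pos: [0.3959, 0.2734, 0.2889]
eef_rot: [177.7, -24.3, -3.6]
ft_force: [0.3, 0.3, 0.6]
width: 0.0855
gripper_force: 0.0
3.95 tcp [0.3959 0.2734 0.2889] [177.71 -24.34  -3.56] grasp [0.4592 0.2632 0.1478] f [0.3 0.3 0.6] w 0.0855
5 rows [-0.0836  0.0672  0.3046  0.0026  0.003   0.    ] mm/row 25.834795735557297
```

```bash
python3 -m creep '-0.1 0.08 0.2 0.003 0.004 0 -1;-0.1 0.08 0.2 0.003 0.004 0 -1;-0.1 0.08 0.2 0.003 0.004 0 -1;-0.1 0.08 0.2 0.003 0.004 0 -1;0 0 0 0 0 0 -1'
python3 -m creep '0 0 0 0 0 0 -1;0 0 0 0 0 0 -1;0 0 0 0 0 0 -1;0 0 0 0 0 0 -1;0 0 0 0 0 0 -1'
python3 -c "
from h import *
state();print(robot.get_obs()['joint_vel'].round(1),robot.get_obs()['q'].round(1));E1=[180,-27,-3.5];plan(tcp([.486,.238,.027],E1,.0),E1,5)"
```

```text
clock: 4.58
tool_pos: [0.4227, 0.2835, 0.2546]
eef_rot: [176.9, -24.1, -3.5]
ft_force: [0.1, -1.0, 0.1]
width: 0.0852
gripper_force: 0.0
clock: 5.2
tool_pos: [0.4224, 0.2835, 0.2554]
eef_rot: [177.0, -24.1, -3.5]
ft_force: [0.1, 0.3, -0.6]
width: 0.0854
gripper_force: 0.0
5.2 tcp [0.4224 0.2835 0.2554] [177.   -24.1   -3.52] grasp [0.485  0.2715 0.1141] f [ 0.1  0.3 -0.6] w 0.0854
[-0.   0.1 -0.  -0.1 -0.  -0.  -0.1] [-5.59e+01  5.16e+01  2.49e+01  1.16e+02 -8.34e+01  1.00e-01 -5.32e+01]
5 rows [-1.056e-01  9.750e-02  2.030e-01  3.300e-03  3.200e-03  1.000e-04] mm/row 19.89827086139715
```

```bash
cat > k.py <<'E'
from h import *
from scipy.optimize import least_squares
import itertools
D=[([66.30737549,40.50791427,-1.58315869,85.07941902,1.26141916,54.4834284,-4.32632079],[.20888785,-.53565018,.40430799],[-179.946623,.00178,21.3039778])]
o=robot.get_obs();D.append((o["q"],o["tool_pos"],o["eef_rot"]))
def fk(q,s,off,L):
    q=np.array(q)*s+off;R=Ro.identity();p=np.array([0,0,L[0]])
    for i,ax in enumerate("zyzyzyz"):
        R=R*Ro.from_euler(ax,q[i],degrees=True)
        if i==2:p=p+R.apply([L[4],0,L[1]])
        if i==3:p=p+R.apply([-L[4],0,L[2]])
        if i==5:p=p+R.apply([L[5],0,L[3]])
    return p,R
if __name__=="__main__":
    res=[]
    for s in itertools.product((1,-1),repeat=4):
        S=np.array([s[0],1,s[1],1,s[2],1,s[3]])
        for o1 in(0,180,90,-90):
         for o7 in (0,90,180,-90):
            off=np.array([o1,0,0,0,0,0,o7])
            e=sum((fk(q,S,off,np.zeros(6))[1].inv()*Rm(r)).magnitude() for q,_,r in D)
            res.append((e,S,off))
    res.sort(key=lambda x:x[0])
    for e,S,off in res[:3]:
        f=lambda L:np.concatenate([fk(q,S,off,np.r_[L,0])[0]-p for q,p,_ in D])
        r=least_squares(f,[.3,.4,.4,.1,0]);print(np.degrees(e),S,off,r.x,r.cost)
E
python3 k.py
```

```text
4.956163052936756e-07 [-1  1 -1  1 -1  1 -1] [ 0  0  0  0  0  0 90] [ 0.40549695  0.52914237  0.31553554  0.21800939 -0.01939614] 0.0005189430344067134
32.35646078021132 [-1  1  1  1 -1  1 -1] [-90   0   0   0   0   0   0] [ 1.21951532 -1.35105555 -0.32462534  0.07356986  0.85629   ] 0.17712578816670405
34.28075805793376 [-1  1 -1  1 -1  1 -1] [ 90   0   0   0   0   0 180] [ 1.6894093  -1.03266645  0.21769332  0.45226323  0.34420888] 0.17418897404878975
```

```bash
python3 -c "
from h import *
plan([.45,.24,.34],[180,0,-3.5],5)"
```

```text
5 rows [ 0.1273  0.11   -0.1839  0.0033 -0.0268 -0.0007] mm/row 19.93856601352671
```

```bash
python3 -m creep '0.127 0.11 -0.184 0.0033 -0.0268 0 -1;0.127 0.11 -0.184 0.0033 -0.0268 0 -1;0.127 0.11 -0.184 0.0033 -0.0268 0 -1;0.127 0.11 -0.184 0.0033 -0.0268 0 -1;0.127 0.11 -0.184 0.0033 -0.0268 0 -1' >/dev/null
python3 -m creep '0 0 0 0 0 0 -1;0 0 0 0 0 -0.055 -1;0 0 0 0 0 -0.055 -1;0 0 0 0 0 -0.055 -1;0 0 0 0 0 -0.055 -1'
python3 -c "
from h import *
o=robot.get_obs();print(o['q'].tolist(),o['tool_pos'].tolist(),o['eef_rot'].tolist())"
python3 -m creep '0 0 0 0 0 -0.055 -1;0 0 0 0 0 -0.055 -1;0 0 0 0 0 -0.055 -1;0 0 0 0 0 -0.055 -1;0 0 0 0 0 -0.055 -1' >/dev/null
python3 -m creep '0 0 0 0 0 -0.055 -1;0 0 0 0 0 -0.055 -1;0 0 0 0 0 -0.055 -1;0 0 0 0 0 -0.055 -1;0 0 0 0 0 -0.055 -1'
python3 -m creep '0 0 0 0 0 -0.055 -1;0 0 0 0 0 -0.055 -1;0 0 0 0 0 -0.055 -1;0 0 0 0 0 -0.055 -1;0 0 0 0 0 0 -1'
python3 -c "
from h import *
o=robot.get_obs();print(o['q'].tolist(),o['tool_pos'].tolist(),o['eef_rot'].tolist())"
```

```text
clock: 6.45
tool_pos: [0.4478, 0.2433, 0.3296]
eef_rot: [178.8, -1.5, 36.0]
ft_force: [-0.1, -0.1, -0.6]
width: 0.0853
gripper_force: 0.0
[-53.0373806864234, 47.60685904119668, 40.43155260930865, 105.51868008855541, -44.29263784720526, 41.869083622928684, -42.147404504932474] [0.4478380068127555, 0.24328266219530595, 0.3295637099073002] [178.80924508836233, -1.5244098426122767, 35.967157462807315]
clock: 7.7
tool_pos: [0.4477, 0.2435, 0.3296]
eef_rot: [178.7, 1.3, 135.0]
ft_force: [0.0, 0.7, -0.9]
width: 0.0855
gripper_force: 0.0
clock: 8.32
tool_pos: [0.4479, 0.2432, 0.3298]
eef_rot: [179.8, 1.8, 174.2]
ft_force: [0.5, 0.5, -2.0]
width: 0.0857
gripper_force: 0.0
[-33.06542234302513, 41.11646844644131, 1.2948999799571628, 104.87411068878471, 0.1817067535455311, 32.44261808476054, 51.92436835142788] [0.44788030795072076, 0.24315341858441303, 0.32982622225602887] [179.78114947146133, 1.8249706644620796, 174.17439528775245]
```

```bash
cat > k.py <<'E'
from h import *
from scipy.optimize import least_squares
D=[([66.30737549,40.50791427,-1.58315869,85.07941902,1.26141916,54.4834284,-4.32632079],[.20888785,-.53565018,.40430799],[-179.946623,.00178,21.3039778]),
([-53.0373806864234, 47.60685904119668, 40.43155260930865, 105.51868008855541, -44.29263784720526, 41.869083622928684, -42.147404504932474],[0.4478380068127555, 0.24328266219530595, 0.3295637099073002],0),
([-33.06542234302513, 41.11646844644131, 1.2948999799571628, 104.87411068878471, 0.1817067535455311, 32.44261808476054, 51.92436835142788],[0.44788030795072076, 0.24315341858441303, 0.32982622225602887],0)]
S=np.array([-1,1,-1,1,-1,1,-1]);off=np.array([0,0,0,0,0,0,90])
def fk(q,L):
    q=np.array(q)*S+off;R=Ro.identity();p=np.array([0,0,L[0]])
    for i,ax in enumerate("zyzyzyz"):
        R=R*Ro.from_euler(ax,q[i],degrees=True)
        if i==2:p=p+R.apply([L[4],0,L[1]])
        if i==3:p=p+R.apply([L[5],0,0])
        if i==4:p=p+R.apply([0,0,L[2]])
        if i==5:p=p+R.apply([L[6],0,L[3]])
    return p,R
def fit():
    f=lambda L:np.concatenate([fk(q,L)[0]-p for q,p,_ in D])
    r=least_squares(f,[.3,.4,.4,.1,0,0,0]);return r.x,np.sqrt(np.mean(r.fun**2))
def ik(p,e,q0,L,w=1e-3):
    lo=np.array([-155,-18,-90,0,-83,0,-161]);hi=np.array([155,123,86,140,263,116,161])
    Re=Rm(e)
    f=lambda q:np.r_[(fk(q,L)[0]-p)*10,(fk(q,L)[1].inv()*Re).as_rotvec()*3,(q-q0)/57*w]
    r=least_squares(f,np.clip(q0,lo+.1,hi-.1),bounds=(lo,hi));e=f(r.x)
    return r.x,np.abs(e[:3]).max()/10*1e3,np.degrees(np.abs(e[3:6]).max()/3)
if __name__=="__main__":
    np.set_printoptions(precision=3,suppress=True)
    L,e=fit();print(L,e)
    for name,gp,yaw,ls in(("hook",[.486,.238,.027],-3.5,(0,10,20,27)),("home",[.635,.022,.075],6.5,(0,15,27)),("tilt",[.61,.02,.1],6.5,(-18,-30))):
        for l in ls:
            E=[180,l,yaw+180]   # flipped gripper: +l leans same as -l before
            for q0 in([-30,45,0,105,0,20,50],[-30,45,0,105,180,20,-130],[0,45,0,105,180,20,-130],[-20,45,0,100,90,20,-40]):
                q,a,b=ik(tcp(gp,E),E,np.array(q0,float),L)
                if a<1 and b<1: print(name,l,q.round(0))
E
python3 k.py
```

```text
[ 2.238  0.623  0.398  2.034 -0.085  0.118  0.019] 0.010920685949976324
hook 0 [-25.  60.  -2.  95.   4.  26.  57.]
hook 0 [ -8.  66. -38.  96.  59.  41.   9.]
hook 10 [ -68.   80.   -3.  137.  162.   42. -148.]
hook 10 [ -67.   81.   -4.  137.  159.   43. -145.]
hook 20 [-141.   79.   17.  113.  -48.    5.   -1.]
hook 20 [-120.   83.  -27.  115.   91.   42. -137.]
hook 20 [-117.   84.  -32.  115.   91.   47. -137.]
hook 20 [-121.   83.  -25.  115.   91.   40. -137.]
hook 27 [-155.   85.   10.   80.    1.   40.  -66.]
hook 27 [-127.   95.  -48.   81.   74.   71. -115.]
hook 27 [-125.   97.  -53.   81.   77.   76. -116.]
hook 27 [-138.   87.  -24.   81.   50.   52. -103.]
home 0 [ 2. 58. -8. 81. 10. 42. 87.]
home 0 [ 18.  66. -47.  82.  53.  56.  54.]
```

```bash
python3 - <<'E'
s=open('k.py').read()
s=s.replace("L[4],0,L[1]","L[4],L[7],L[1]").replace("L[5],0,0","L[5],L[8],0").replace("L[6],0,L[3]","L[6],L[9],L[3]")
s=s.replace("51.92436835142788],[","51.92436835142788],[").replace("0.32982622225602887],0)]","0.32982622225602887],0),\n([-55.9,51.6,24.9,116,-83.41,.1,-53.2],[.4224,.2835,.2554],0)]")
s=s.replace("for q,p,_ in D])","for q,p,_ in D]+[(L-L0)*2e-3])").replace("    f=lambda L:np","    L0=np.array([.35,.45,.4,.15,0,0,0,0,0,0]);f=lambda L:np",1).replace("[.3,.4,.4,.1,0,0,0]","L0").replace("np.sqrt(np.mean(r.fun**2))","np.abs(r.fun[:-10]).round(4)")
open('k.py','w').write(s)
E
python3 k.py
```

```text
[ 0.305  0.513  0.29   0.132 -0.004 -0.01  -0.001 -0.016 -0.016  0.001] [0.    0.    0.    0.002 0.    0.003 0.002 0.001 0.002 0.    0.    0.   ]
hook 0 [-29.  57.  -1. 103.   3.  20.  54.]
hook 0 [ -2.  67. -56. 102.  71.  54.  -5.]
hook 0 [-11.  61. -36. 102.  58.  37.   5.]
hook 10 [-36.  57.   7. 112.   2.   4.  51.]
hook 10 [-16.  59. -32. 111.  82.  33. -23.]
hook 10 [-24.  57. -16. 111.  77.  20. -20.]
hook 20 [-16.  60. -36. 119. 106.  44. -49.]
hook 20 [ -44.   59.   14.  119.  176.   12. -128.]
hook 20 [ -44.   59.   14.  119.  174.   12. -126.]
hook 20 [-25.  57. -19. 119. 112.  31. -58.]
hook 27 [-16.  64. -43. 124. 114.  59. -58.]
hook 27 [ -48.   61.   17.  124.  170.   24. -126.]
hook 27 [ -48.   61.   15.  124.  166.   24. -122.]
hook 27 [-26.  60. -23. 124. 121.  44. -70.]
home 0 [-2. 58. -7. 81.  9. 41. 84.]
home 0 [ 14.  64. -45.  80.  49.  57.  54.]
home 15 [-2. 54. -6. 98. 18. 13. 75.]
home 15 [ 12.  57. -34.  98.  66.  30.  34.]
home 27 [ 17.  59. -41. 110. 110.  32.  -7.]
home 27 [  -7.   55.    5.  110.  202.   12. -112.]
home 27 [  -7.   55.    4.  110.  200.   12. -110.]
home 27 [  6.  55. -20. 109. 126.  17. -29.]
tilt -18 [-3. 63. -5. 63.  5. 72. 88.]
tilt -18 [ 11.  68. -47.  63.  39.  83.  65.]
tilt -30 [-4. 72. -4. 44.  4. 94. 89.]
tilt -30 [  6.  74. -46.  44.  36. 103.  72.]
```

Run:
```python
from k import *
np.set_printoptions(precision=3,suppress=True)
L,_=fit()
for l,r in((12,15),(12,-15),(16,15),(16,-15),(16,0)):
    E=[180+r,l,176.5];p=tcp([.474,.238,.032],E,.10)
    for q0 in([-33,41,0,105,0,32,52],[-30,41,-10,105,80,25,-20]):
        print(l,r,*ik(p,E,np.array(q0,float),L))
E=[195,16,176.5];plan(tcp([.474,.238,.032],E,.10),E,8);E=[165,16,176.5];plan(tcp([.474,.238,.032],E,.10),E,8)
```

```text
12 15 [-54.241  50.618  20.088 103.617   7.214  29.985  37.715] 9.523801858257741e-06 4.476912929448229e-06
12 15 [-31.73   49.05  -22.725 103.379  51.252  48.185  -4.174] 2.1371857839014297e-05 7.414303359623614e-06
12 -15 [  2.16   49.063 -48.55  125.599  97.511  28.192 -33.815] 0.00019160763387038315 5.2290324570951085e-05
12 -15 [ -4.531  45.731 -35.326 125.58  104.277  18.024 -40.857] 7.47972560000143e-05 1.8622445570946833e-05
16 15 [-59.046  51.418  25.188 107.536   5.795  24.118  36.41 ] 1.5621649085417744e-05 6.319377013235056e-06
16 15 [-35.85   48.275 -18.509 107.265  55.869  44.355 -11.733] 1.656944159655893e-05 5.341465357238428e-06
16 -15 [  5.527  53.316 -60.32  130.315 104.922  42.077 -42.096] 0.0001451712585698317 3.6770971324529396e-05
16 -15 [ -1.91   47.817 -43.924 130.297 114.587  29.271 -52.033] 7.002354202034766e-05 1.6196646112743174e-05
16 0 [-45.932  44.844  14.587 120.808  -0.102   2.913  50.013] 2.3723360109695335e-05 7.072178951064892e-06
16 0 [-30.4    43.276 -12.77  120.404  76.778  19.966 -26.225] 1.2444304697822872e-05 1.6410928290259757e-06
8 rows [ 0.081  0.105  0.074  0.01  -0.01  -0.   ] mm/row 12.151143407199811
8 rows [ 0.076 -0.119  0.073 -0.011 -0.01  -0.003] mm/row 12.747362323929789
```

Run:
```python
from k import *
np.set_printoptions(precision=3,suppress=True)
L,_=fit();q=robot.get_obs()["q"];print(q)
fr=None
for r,l in((-18,0),(-18,16),(0,16)):
    E=[180+r,l,176.5];p=tcp([.474,.238,.032],E,.10);q,a,b=ik(p,E,q,L,.02);print(r,l,q,a,b)
    plan(p,E,5,fr);fr=(p,E)
```

```text
[-33.065  41.116   1.295 104.874   0.182  32.443  51.924]
-18 0 [ -5.218  46.335 -22.993 113.109   0.051  15.41   65.99 ] 0.007445170381703559 0.003111953288174048
5 rows [-0.069 -0.221  0.113 -0.02   0.002 -0.002] mm/row 20.610120552055182
-18 16 [ 11.838  58.858 -71.014 131.765 104.838  49.314 -38.934] 0.05793543245186106 0.014612294090409216
5 rows [ 0.169 -0.002  0.004 -0.    -0.017 -0.005] mm/row 13.543078791381536
0 16 [ -4.032  56.162 -66.269 120.38   84.243  62.779 -32.113] 0.005645933792236546 0.0016413393249339792
5 rows [-0.     0.2    0.006  0.02   0.     0.   ] mm/row 16.01948712984543
```

```bash
python3 -m creep '-0.07 -0.22 0.113 -0.02 0.002 -0.002 -1;-0.07 -0.22 0.113 -0.02 0.002 -0.002 -1;-0.07 -0.22 0.113 -0.02 0.002 -0.002 -1;-0.07 -0.22 0.113 -0.02 0.002 -0.002 -1;-0.07 -0.22 0.113 -0.02 0.002 -0.002 -1' >/dev/null
python3 -c "
from h import *
state();print(robot.get_obs()['q'].round(1))"
python3 -m creep '0.17 0 0 0 -0.017 -0.005 -1;0.17 0 0 0 -0.017 -0.005 -1;0.17 0 0 0 -0.017 -0.005 -1;0.17 0 0 0 -0.017 -0.005 -1;0.17 0 0 0 -0.017 -0.005 -1'
python3 -c "
from h import *
state();print(robot.get_obs()['q'].round(1))
E=[180,16,176.5];plan(tcp([.474,.238,.032],E,.10),E,5)"
```

```text
8.95 tcp [0.4701 0.159  0.2746] [161.78   0.31 175.96] grasp [0.4743 0.2073 0.1274] f [ 0.7 -0.6 -0.1] w 0.0852
[ -6.1  47.1 -21.3 112.4  -4.2  14.7  70.1]
clock: 9.57
tool_pos: [0.4428, 0.1707, 0.3043]
eef_rot: [163.4, 13.0, 176.6]
ft_force: [-0.2, -0.6, 0.3]
width: 0.0857
gripper_force: 0.0
9.575 tcp [0.4428 0.1707 0.3043] [163.35  13.01 176.61] grasp [0.4788 0.213  0.1596] f [-0.2 -0.6  0.3] w 0.0857
[-14.1  41.2 -14.  120.7 -14.2   0.   79.5]
5 rows [ 0.1217  0.1639  0.0689  0.0185 -0.0033 -0.0004] mm/row 17.23568894455086
```

Run:
```python
from k import *
np.set_printoptions(precision=3,suppress=True)
L,_=fit()
for q in([-33,41,0,107,0,32,52],[-33,43,0,107,40,30,12],[-33,43,0,110,70,25,-18],[-33,43,0,112,90,20,-38],[-33,43,-5,116,90,20,-38]):
    p,R=fk(q,L);print(q,p,R.as_euler("xyz",degrees=True),p+.155*R.apply([0,0,1]))
def go(q,n,fr=None):
    p,R=fk(q,L);E=R.as_euler("xyz",degrees=True);plan(p,E,n,fr);return p,E
f=go([-33,43,0,110,40,30,12],5);go([-33,43,0,112,90,20,-38],5,f)
```

```text
[-33, 41, 0, 107, 0, 32, 52] [0.435 0.245 0.322] [180.   0. 175.] [0.435 0.245 0.167]
[-33, 43, 0, 107, 40, 30, 12] [0.472 0.219 0.312] [-170.006   17.056  171.493] [0.513 0.186 0.166]
[-33, 43, 0, 110, 70, 25, -18] [0.486 0.216 0.313] [-173.956   28.594  170.918] [0.557 0.188 0.177]
[-33, 43, 0, 112, 90, 20, -38] [0.487 0.225 0.311] [178.929  31.592 170.22 ] [0.568 0.214 0.179]
[-33, 43, -5, 116, 90, 20, -38] [0.451 0.24  0.295] [179.081  26.423 174.071] [0.52  0.235 0.156]
5 rows [-0.023  0.096  0.017  0.033 -0.002  0.005] mm/row 8.017392977532595
5 rows [-0.074  0.053  0.003 -0.014 -0.018  0.004] mm/row 7.324133784256054
```

```bash
python3 -m creep '-0.023 0.096 0.017 0.033 -0.002 0.005 -1;-0.023 0.096 0.017 0.033 -0.002 0.005 -1;-0.023 0.096 0.017 0.033 -0.002 0.005 -1;-0.023 0.096 0.017 0.033 -0.002 0.005 -1;-0.023 0.096 0.017 0.033 -0.002 0.005 -1' >/dev/null
python3 -m creep '0 0 0 0 0 0 -1;0 0 0 0 0 0 -1;0 0 0 0 0 0 -1;0 0 0 0 0 0 -1;0 0 0 0 0 0 -1'
python3 - <<'E'
from k import *
L,_=fit();print(robot.get_obs()['q'].round(1))
p,R=fk([-33,43,0,112,90,20,-38],L);E=R.as_euler("xyz",degrees=True);plan(p,E,5)
E
```

```text
clock: 10.82
tool_pos: [0.4564, 0.2074, 0.3034]
eef_rot: [-168.1, 14.7, 172.2]
ft_force: [0.5, 0.2, -0.0]
width: 0.0858
gripper_force: 0.0
[-50.3  48.1  32.6 110.4 -14.6  22.2  65.8]
5 rows [-0.0728  0.0549  0.0028 -0.0135 -0.0186  0.0038] mm/row 7.297684227328261
```

Run:
```python
from k import *
L,_=fit()
for x in(.466,.472):
  for l in(4,8,12):
    E=[180,l,176.5]
    print(x,l,[(ik(tcp([x,.239,.033],E,b),E,np.array([-33,50,0,105,0,10,55.]),L)[0].round(0)) for b in(0,.1)])
for l in(5,-34): E=[180,l,186.5];print(l,ik(tcp([.615,.02,.08],E),E,np.array([0,50,0,105,0,10,85.]),L)[0].round(0))
E=[180,6,176.5];p=tcp([.468,.239,.033],E,.1);plan(p,E,5)
```

```text
0.466 4 [array([-33.,  56.,   3., 110.,   0.,  11.,  54.]), array([-34.,  45.,   3., 108.,   1.,  24.,  54.])]
0.466 8 [array([-36.,  56.,   6., 113.,  -0.,   5.,  54.]), array([-38.,  44.,   7., 113.,   1.,  17.,  52.])]
0.466 12 [array([-26.,  55., -16., 116.,  91.,  21., -37.]), array([-42.,  44.,  11., 118.,  -0.,   9.,  51.])]
0.472 4 [array([-33.,  56.,   3., 109.,   0.,  12.,  55.]), array([-34.,  45.,   3., 107.,   1.,  24.,  54.])]
0.472 8 [array([-36.,  56.,   6., 112.,  -0.,   6.,  54.]), array([-37.,  44.,   6., 112.,   1.,  17.,  53.])]
0.472 12 [array([-28.,  55., -11., 115.,  89.,  16., -35.]), array([-42.,  44.,  11., 117.,   0.,  10.,  52.])]
5 [-4. 55. -2. 91.  3. 29. 89.]
-34 [ -5.  78.   0.  34.   0. 102.  91.]
5 rows [ 0.0537  0.0821  0.0224 -0.0141  0.0091 -0.0057] mm/row 8.05125178006295
```

```bash
python3 -m creep '0.054 0.082 0.022 -0.0141 0.0091 -0.0057 -1;0.054 0.082 0.022 -0.0141 0.0091 -0.0057 -1;0.054 0.082 0.022 -0.0141 0.0091 -0.0057 -1;0.054 0.082 0.022 -0.0141 0.0091 -0.0057 -1;0.054 0.082 0.022 -0.0141 0.0091 -0.0057 -1' >/dev/null
python3 -m creep '0 0 0 0 0 0 -1;0 0 0 0 0 0 -1;0 0 0 0 0 0 -1;0 0 0 0 0 0 -1;0 0 0 0 0 0 -1' >/dev/null
python3 - <<'E'
from k import *
state();print(robot.get_obs()['q'].round(1))
E=[180,6,176.5];p=tcp([.470,.239,.033],E);plan(p,E,8)
E
```

```text
12.075 tcp [0.4411 0.2409 0.2866] [-179.98    6.    176.51] grasp [0.4573 0.2399 0.1324] f [ 0.3 -0.5  0.1] w 0.0855
[-41.1  45.7  14.3 110.4 -19.2  20.9  72.8]
8 rows [-0.0035 -0.0002  0.1566 -0.     -0.      0.    ] mm/row 12.53230220777635
```

```bash
python3 -m creep '-0.0035 0 0.157 0 0 0 -1;-0.0035 0 0.157 0 0 0 -1;-0.0035 0 0.157 0 0 0 -1;-0.0035 0 0.157 0 0 0 -1;-0.0035 0 0.157 0 0 0 -1' 
python3 -m creep '-0.0035 0 0.157 0 0 0 -1;-0.0035 0 0.157 0 0 0 -1;-0.0035 0 0.157 0 0 0 -1;0 0 0 0 0 0 -1;0 0 0 0 0 0 -1'
python3 -c "
from h import *
import cv2
state()
t=vision.grab_frame('top');s=vision.grab_frame('scene')
c=np.hstack([cv2.resize(t[200:320,150:270],(400,400)),cv2.resize(s[210:330,370:490],(400,400))]);cv2.imwrite('pics/c4.png',c)"
```

```text
clock: 12.7
tool_pos: [0.4492, 0.2403, 0.2233]
eef_rot: [-180.0, 6.0, 176.5]
ft_force: [0.6, 0.1, -0.9]
width: 0.0854
gripper_force: 0.0
clock: 13.32
tool_pos: [0.4539, 0.2401, 0.1871]
eef_rot: [180.0, 6.0, 176.5]
ft_force: [0.2, -0.6, -0.5]
width: 0.0855
gripper_force: 0.0
13.325 tcp [0.4539 0.2401 0.1871] [180.     6.   176.51] grasp [0.4701 0.2392 0.033 ] f [ 0.2 -0.6 -0.5] w 0.0855
```

View pics/c4.png

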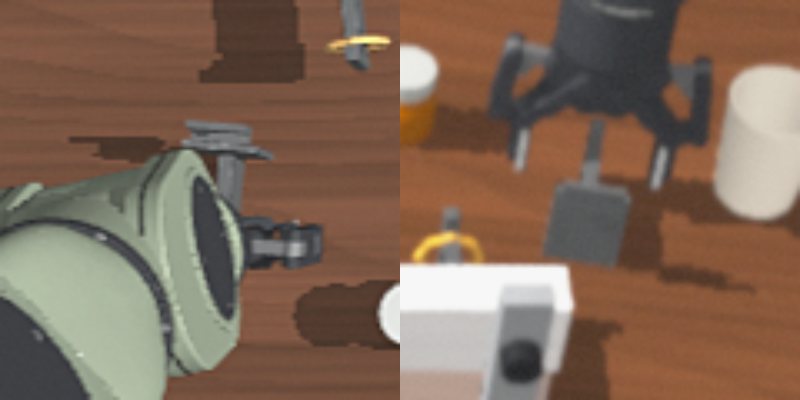

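The pads, at (520,150) and (660,165) in the right panel, straddle the nose and web at (595,140). The cup is clear, so I'll close the gripper.

```bash
python3 -m creep '0 0 0 0 0 0 1;0 0 0 0 0 0 1;0 0 0 0 0 0 1;0 0 0 0 0 0 1;0 0 0 0 0 0 1'
python3 -m creep '0 0 0 0 0 0 1;0 0 0 0 0 0 1;0 0 -0.1 0 0 0 1;0 0 -0.1 0 0 0 1;0 0 -0.1 0 0 0 1'
python3 -m creep '0 0 -0.25 0 0 0 1;0 0 -0.25 0 0 0 1;0 0 -0.2 0 0 0 1;0 0 -0.1 0 0 0 1;0 0 0 0 0 0 1'
python3 -c "
from h import *
import cv2
state()
t=vision.grab_frame('top');s=vision.grab_frame('scene')
cv2.imwrite('pics/t5.png',t);cv2.imwrite('pics/s5.png',s)
c=np.hstack([cv2.resize(t[180:320,150:290],(400,400)),cv2.resize(s[170:310,370:510],(400,400))]);cv2.imwrite('pics/c5.png',c)"
```

```text
clock: 14.05
tool_pos: [0.4539, 0.2402, 0.187]
eef_rot: [180.0, 6.0, 176.5]
ft_force: [-1.8, 0.3, 5.1]
width: 0.0093
gripper_force: 59.0
clock: 14.68
tool_pos: [0.4513, 0.2402, 0.2114]
eef_rot: [-180.0, 6.0, 176.5]
ft_force: [0.2, 0.1, -1.9]
width: 0.0093
gripper_force: 58.4
clock: 15.3
tool_pos: [0.4447, 0.2408, 0.2747]
eef_rot: [180.0, 6.0, 176.5]
ft_force: [-0.1, -0.2, -2.9]
width: 0.009
gripper_force: 58.5
15.3 tcp [0.4447 0.2408 0.2747] [179.99   6.01 176.51] grasp [0.4609 0.2398 0.1205] f [-0.1 -0.2 -2.9] w 0.009
```

View pics/c5.png

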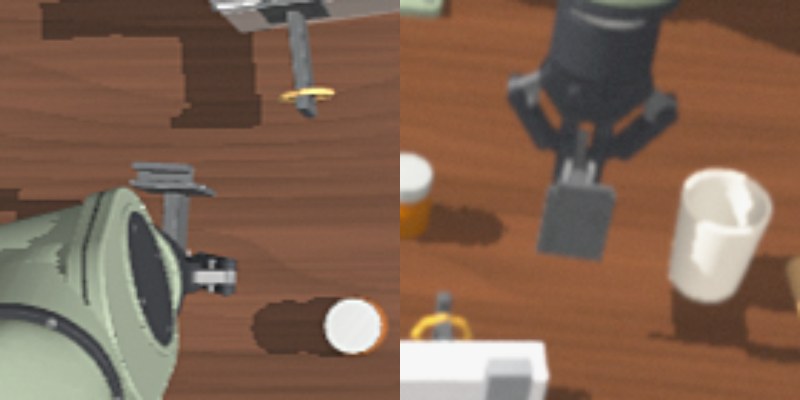

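Run:
```python
from h import *
np.set_printoptions(precision=4,suppress=True)
s=lambda a,b:(370+a*.35-.3,170+b*.35-.3); t=lambda a,b:(150+a*.35-.3,180+b*.35-.3)
L=onz("scene",s(203,262),.0875);R=onz("scene",s(139,250),.0875);print(L,R,np.linalg.norm(L-R),"mid",(L+R)/2)
L=onz("top",t(132,165),.1755);R=onz("top",t(190,165),.1755);print(L,R,np.linalg.norm(L-R),"mid",(L+R)/2)
# web/plate bottom check; rail: fit white top in top view
import cv2
im=cv2.imread("pics/top0.png");m=(im.min(2)>235).astype(np.uint8);m[:100]=0;m[210:]=0;m[:,:200]=0;m[:,410:]=0
m=cv2.morphologyEx(m,cv2.MORPH_OPEN,np.ones((3,3)))
c=max(cv2.findContours(m,0,cv2.CHAIN_APPROX_NONE)[0],key=cv2.contourArea);r=cv2.minAreaRect(c);print(r);B=cv2.boxPoints(r)
for z in(.145,.16):
    P=np.array([onz("top",b,z) for b in B]);print(z,P[:,:2].tolist(),[np.linalg.norm(P[i]-P[i-1]) for i in range(4)],P.mean(0))
```

```text
[0.5223 0.2621 0.0875] [0.5158 0.2136 0.0875] 0.04899186554770619 mid [0.5191 0.2379 0.0875]
[0.5299 0.2549 0.1755] [0.5294 0.2128 0.1755] 0.042127751832386776 mid [0.5296 0.2338 0.1755]
((305.1268005371094, 161.65008544921875), (14.400857925415039, 169.092041015625), 82.5394287109375)
0.145 [[0.6869516837132725, 0.21113761645097046], [0.7296736858534283, -0.1480206682416648], [0.6986059217259445, -0.15139187335030632], [0.655904047616307, 0.20691109004431021]] [np.float64(0.03133399484068047), np.float64(0.36169025827387097), np.float64(0.03125013586795264), np.float64(0.36083855618522703)] [0.6928 0.0297 0.145 ]
0.16 [[0.6836743161554455, 0.20822092303909479], [0.7258808859389019, -0.1466041892404139], [0.6951879481322696, -0.14993472143797876], [0.6530012635386948, 0.20404538882281198]] [np.float64(0.03095595649986129), np.float64(0.3573265381091247), np.float64(0.030873109268760315), np.float64(0.35648511163474883)] [0.6894 0.0289 0.16  ]
```

```bash
cat > r.py <<'E'
from h import *
YR=6.78; F=np.array([.6772,.0277,0]); G=np.array([-.0168,0,.006]); Rc=Rm([180,6,180])
Rr=Ro.from_euler("z",YR,degrees=True)
def goal(feat,tgt,tilt,yaw=YR):
    """TCP pose placing hook point feat (x,z from hook_grip, mm) at tgt (rail x, rail y, world z, mm) with hook tilt"""
    Rh=Ro.from_euler("z",yaw,degrees=True)*Ro.from_euler("y",tilt,degrees=True)
    hg=F+Rr.apply(np.array(tgt)/1e3)-Rh.apply([feat[0]/1e3,0,feat[1]/1e3])
    Rt=Rh*Rc; return hg+Rh.apply(G)-.155*Rt.apply([0,0,1]),Rt.as_euler("xyz",degrees=True)
def where():
    o=robot.get_obs();Rt=Rm(o["eef_rot"]);Rh=Rt*Rc.inv();hg=o["tool_pos"]+.155*Rt.apply([0,0,1])-Rh.apply(G)
    e=(Rr.inv()*Rh).as_euler("xyz",degrees=True)
    for n,f in(("foot",(42,-27)),("neck",(42,38)),("tongue",(51.5,61))):
        print(n,(Rr.inv().apply(hg+Rh.apply([f[0]/1e3,0,f[1]/1e3])-F)*1e3).round(1),end=" ")
    print("ang",e.round(1),"f_rail",Rr.inv().apply(o["ft_force"]).round(1),"w",round(o["width"],4),"t",o["clock"])
E
python3 - <<'E'
from r import *
where()
a=goal((42,-27),(17,0,195),0);b=goal((42,-27),(17,0,157),0)
plan(*a,10);plan(*b,3,a)
from k import fit,ik
L,_=fit();q=robot.get_obs()["q"];print(q.round(0));print(ik(*b,q,L)[0].round(0))
E
```

```text
foot [-132.2  225.5   86.8] neck [-132.1  225.5  151.8] tongue [-122.7  223.8  174.8] ang [ -0.    0.  -10.3] f_rail [-0.1 -0.3 -3.4] w 0.009 t 15.4
10 rows [-0.2265 -0.2794 -0.1122 -0.0006 -0.     -0.0057] mm/row 30.14019636153755
3 rows [0.0166 0.     0.1575 0.     0.     0.    ] mm/row 12.666666666666659
[-40.  47.  14. 110. -20.  20.  73.]
[ -9.  48.  10.  83. -11.  44. 101.]
```

```bash
python3 -m creep '0 0 -0.3 0 0 0 1;0 0 -0.4 0 0 0 1;0 0 -0.4 0 0 0 1;-0.2265 -0.2794 0 -0.0006 0 -0.0057 1;-0.2265 -0.2794 0 -0.0006 0 -0.0057 1' >/dev/null
python3 -m creep '-0.2265 -0.2794 0 -0.0006 0 -0.0057 1;-0.2265 -0.2794 0 -0.0006 0 -0.0057 1;-0.2265 -0.2794 0 -0.0006 0 -0.0057 1;-0.2265 -0.2794 0 -0.0006 0 -0.0057 1;-0.2265 -0.2794 0 -0.0006 0 -0.0057 1' >/dev/null
python3 -m creep '-0.2265 -0.2794 0 -0.0006 0 -0.0057 1;-0.2265 -0.2794 0 -0.0006 0 -0.0057 1;-0.2265 -0.2794 0 -0.0006 0 -0.0057 1;0 0 0 0 0 0 1;0 0 0 0 0 0 1'
python3 - <<'E'
from r import *
where();plan(*goal((42,-27),(17,0,155),0),5)
E
```

```text
clock: 17.27
tool_pos: [0.6197, 0.022, 0.3801]
eef_rot: [180.0, 5.9, -173.2]
ft_force: [0.3, 0.8, -1.7]
width: 0.0092
gripper_force: 58.9
foot [ 16.9   1.3 192.8] neck [ 17.    1.2 257.8] tongue [ 26.6   1.2 280.8] ang [0.  0.1 0. ] f_rail [ 0.4  0.8 -1.7] w 0.0092 t 17.275
5 rows [ 0.0104 -0.0028  0.0943  0.     -0.0001  0.    ] mm/row 7.594103799424934
```

```bash
python3 -m creep '0.01 -0.003 0.094 0 0 0 1;0.01 -0.003 0.094 0 0 0 1;0.01 -0.003 0.094 0 0 0 1;0.01 -0.003 0.094 0 0 0 1;0.01 -0.003 0.094 0 0 0 1'
python3 -m creep '0.0005 0 0.005 0 0 0 1;0.0005 0 0.005 0 0 0 1;0.0005 0 0.005 0 0 0 1;0 0 0 0 0 0 1;0 0 0 0 0 0 1'
python3 - <<'E'
from r import *
where()
E
```

```text
clock: 17.9
tool_pos: [0.62, 0.0205, 0.3425]
eef_rot: [180.0, 6.0, -173.2]
ft_force: [-0.8, 0.4, -3.1]
width: 0.0093
gripper_force: 58.9
clock: 18.52
tool_pos: [0.62, 0.0205, 0.3419]
eef_rot: [-180.0, 6.0, -173.2]
ft_force: [0.7, -0.0, -3.9]
width: 0.0092
gripper_force: 58.9
foot [ 17.4  -0.4 154.8] neck [ 17.4  -0.4 219.8] tongue [ 26.9  -0.4 242.8] ang [-0.  0.  0.] f_rail [ 0.7 -0.1 -3.9] w 0.0092 t 18.525
```

```bash
python3 -m creep '0.0006 0 0.006 0 0 0 1;0.0006 0 0.006 0 0 0 1;0.0006 0 0.006 0 0 0 1;0.0006 0 0.006 0 0 0 1;0 0 0 0 0 0 1' | grep -E "pos|force: \["
python3 -m creep '0.0006 0 0.005 0 0 0 1;0.0006 0 0.005 0 0 0 1;0.0006 0 0.005 0 0 0 1;0.0006 0 0.005 0 0 0 1;0 0 0 0 0 0 1'| grep -E "pos|force: \["
python3 -m creep '0.0006 0 0.005 0 0 0 1;0.0006 0 0.005 0 0 0 1;0.0006 0 0.005 0 0 0 1;0.0006 0 0.005 0 0 0 1;0 0 0 0 0 0 1'| grep -E "pos|force: \["
```

```text
tool_pos: [0.62, 0.0205, 0.3399]
ft_force: [0.2, -0.7, -2.5]
tool_pos: [0.62, 0.0205, 0.3383]
ft_force: [0.2, -0.8, -3.0]
tool_pos: [0.62, 0.0205, 0.3366]
ft_force: [0.1, -0.3, -2.7]
```

```bash
python3 -m creep '0.0005 0 0.004 0 0 0 1;0.0005 0 0.004 0 0 0 1;0.0005 0 0.004 0 0 0 1;0 0 0 0 0 0 1;0 0 0 0 0 0 1' | grep -E "pos|force: \["
python3 -m creep '0.0005 0 0.004 0 0 0 1;0.0005 0 0.004 0 0 0 1;0.0005 0 0.004 0 0 0 1;0 0 0 0 0 0 1;0 0 0 0 0 0 1'| grep -E "pos|force: \["
```

```text
tool_pos: [0.62, 0.0205, 0.3357]
ft_force: [0.3, 0.3, -3.6]
tool_pos: [0.6199, 0.0205, 0.3348]
ft_force: [-0.3, -0.2, -2.6]
```

```bash
python3 -m creep '0.0005 0 0.004 0 0 0 1;0.0005 0 0.004 0 0 0 1;0.0005 0 0.004 0 0 0 1;0 0 0 0 0 0 1;0 0 0 0 0 0 1' | grep -E "pos|force: \["
```

```text
tool_pos: [0.6199, 0.0205, 0.3338]
ft_force: [-0.2, -0.9, -3.0]
```

```bash
python3 -m creep '0.0005 0 0.004 0 0 0 1;0.0005 0 0.004 0 0 0 1;0.0005 0 0.004 0 0 0 1;0 0 0 0 0 0 1;0 0 0 0 0 0 1' | grep -E "pos|force: \["
```

```text
tool_pos: [0.6199, 0.0205, 0.3328]
ft_force: [0.1, 0.5, -3.3]
```

```bash
python3 -m creep '0.0005 0 0.004 0 0 0 1;0.0005 0 0.004 0 0 0 1;0.0005 0 0.004 0 0 0 1;0 0 0 0 0 0 1;0 0 0 0 0 0 1' | grep -E "pos|force: \["
```

```text
tool_pos: [0.6198, 0.0204, 0.3321]
ft_force: [-4.6, -0.7, 5.4]
```

```bash
python3 -m creep '0.0005 0 0.004 0 0 0 1;0.0005 0 0.004 0 0 0 1;0.0005 0 0.004 0 0 0 1;0 0 0 0 0 0 1;0 0 0 0 0 0 1' | grep -E "pos|force: \["; python3 -c "
from r import *
where()"
```

```text
tool_pos: [0.6198, 0.0204, 0.3317]
ft_force: [-9.0, -1.2, 14.9]
foot [ 17.3  -0.4 144.6] neck [ 17.2  -0.4 209.6] tongue [ 26.7  -0.4 232.6] ang [-0. -0.  0.] f_rail [-9.  -0.2 14.9] w 0.0094 t 24.15
```

```bash
python3 -m creep '0 0 -0.02 0 0 0 1;0 0 -0.1 0 0 0 1;0 0 -0.3 0 0 0 1;0 0 -0.2 0 0 0 1;0 0 -0.1 0 0 0 1'|grep force
cat > path.py <<'E'
import numpy as np,heapq
def box(x0,x1,z0,z1,s=.7):
    X,Z=np.meshgrid(np.linspace(x0,x1,int((x1-x0)/s)+2),np.linspace(z0,z1,int((z1-z0)/s)+2));return np.c_[X.ravel(),Z.ravel()]
H=np.r_[box(-5,0,-65,5,1),box(0,12,0,5),box(7,12,0,23)]  # ref = neck/plate lower corner (hook z=65)
O=[(0,4,-24,0),(0,4,16,36),(26,30,-24,36),(4,30,32,36),(4,30,-24,-20),(0,30,-110,-24)]
def clear(p):
    d=np.full(len(p),99.)
    for a,b,c,e in O:
        q=np.c_[np.maximum(a-p[:,0],p[:,0]-b),np.maximum(c-p[:,1],p[:,1]-e)]
        d=np.minimum(d,np.where((q<0).all(1),q.max(1),np.hypot(*np.maximum(q,0).T)))
    return d.min()
xs=np.arange(-45,4.1,1);zs=np.arange(-24,16.1,1);ts=np.arange(0,50.1,2.5)
C=np.zeros((len(xs),len(zs),len(ts)))
for k,t in enumerate(ts):
    c,s=np.cos(np.radians(t)),np.sin(np.radians(t));P=np.c_[H[:,0]*c+H[:,1]*s,-H[:,0]*s+H[:,1]*c]
    for i,x in enumerate(xs):
        for j,z in enumerate(zs): C[i,j,k]=clear(P+[x,z])
st=(0,int(np.argmin(abs(zs+6))),int(np.argmin(abs(ts-45))))
gl=(int(np.argmin(abs(xs+1))),int(np.argmin(abs(zs-1))),0)
cost=lambda n:1/max(C[n],.02)**2+.02
D={st:0};pr={};h=[(0,st)]
while h:
    d,n=heapq.heappop(h)
    if n==gl:break
    if d>D[n]:continue
    for dx in(-1,0,1):
        for dz in(-1,0,1):
            for dt in(-1,0,1):
                m=(n[0]+dx,n[1]+dz,n[2]+dt)
                if m==n or min(m)<0 or m[0]>=len(xs) or m[1]>=len(zs) or m[2]>=len(ts) or C[m]<.1:continue
                e=d+cost(m)*np.sqrt(dx*dx+dz*dz+dt*dt)
                if e<D.get(m,1e9):D[m]=e;pr[m]=n;heapq.heappush(h,(e,m))
n=gl;out=[]
while n in pr: out.append(n);n=pr[n]
for n in out[::-1]: print(xs[n[0]],zs[n[1]],ts[n[2]],round(C[n],1),end=" | ")
E
python3 path.py
```

```text
ft_force: [0.1, -0.9, -3.0]
gripper_force: 58.8
-44.0 -5.0 45.0 19.5 | -43.0 -4.0 45.0 18.6 | -42.0 -3.0 45.0 17.9 | -41.0 -2.0 45.0 17.2 | -40.0 -1.0 45.0 16.7 | -39.0 0.0 45.0 16.2 | -38.0 1.0 47.5 15.0 | -37.0 2.0 50.0 13.9 | -36.0 2.0 50.0 13.1 | -35.0 2.0 50.0 12.3 | -34.0 2.0 50.0 11.5 | -33.0 2.0 50.0 10.8 | -32.0 2.0 50.0 10.1 | -31.0 2.0 50.0 9.5 | -30.0 2.0 50.0 8.8 | -29.0 2.0 50.0 8.2 | -28.0 2.0 50.0 7.5 | -27.0 2.0 50.0 6.7 | -26.0 2.0 50.0 6.0 | -25.0 2.0 50.0 5.4 | -24.0 2.0 50.0 4.9 | -23.0 2.0 50.0 4.3 | -22.0 2.0 50.0 3.7 | -21.0 3.0 50.0 3.6 | -20.0 3.0 50.0 3.2 | -19.0 4.0 50.0 2.6 | -18.0 4.0 50.0 2.6 | -17.0 4.0 50.0 2.0 | -16.0 5.0 50.0 2.1 | -15.0 6.0 50.0 2.2 | -14.0 7.0 50.0 2.3 | -13.0 8.0 50.0 2.2 | -12.0 9.0 50.0 2.1 | -11.0 9.0 50.0 2.0 | -10.0 10.0 50.0 2.1 | -9.0 11.0 50.0 2.2 | -8.0 11.0 47.5 2.2 | -7.0 11.0 45.0 2.5 | -6.0 11.0 42.5 2.8 | -6.0 11.0 40.0 2.6 | -5.0 10.0 37.5 2.7 | -5.0 10.0 35.0 2.8 | -4.0 9.0 32.5 3.1 | -3.0 8.0 30.0 3.4 | -3.0 8.0 27.5 3.5 | -2.0 7.0 25.0 3.8 | -2.0 7.0 22.5 4.1 | -2.0 7.0 20.0 4.2 | -2.0 7.0 17.5 4.0 | -2.0 6.0 15.0 3.5 | -2.0 6.0 12.5 3.3 | -2.0 5.0 10.0 2.9 | -2.0 4.0 7.5 2.5 | -2.0 3.0 5.0 2.2 | -2.0 2.0 2.5 1.6 | -1.0 1.0 0.0 1.0 |
```

Run:
```python
from r import *
where();a=goal((42,38),(-10,0,258),0);b=goal((42,38),(-8,0,152),0)
plan(*a,4);plan(*b,6,a)
```

```text
foot [ 11.3  -0.4 202. ] neck [ 11.2  -0.4 267. ] tongue [ 20.7  -0.4 290. ] ang [-0. -0.  0.] f_rail [ 0.  -0.9 -3. ] w 0.0092 t 24.775
4 rows [0.0687 0.0014 0.0208 0.     0.0001 0.0001] mm/row 5.739713472621704
6 rows [0.0189 0.     0.2201 0.     0.     0.    ] mm/row 17.669811040931425
```

```bash
python3 -m creep '0.138 0.003 0.042 0 0 0 1;0.138 0.003 0.042 0 0 0 1;0 0 0 0 0 0 1;0.019 0 0.22 0 0 0 1;0.019 0 0.22 0 0 0 1'|grep force
python3 -m creep '0.019 0 0.22 0 0 0 1;0.019 0 0.22 0 0 0 1;0.019 0 0.22 0 0 0 1;0.019 0 0.22 0 0 0 1;0 0 0 0 0 0 1'|grep force
python3 - <<'E'
from r import *
where();plan(*goal((42,38),(-4,0,151),0),4);plan(*goal((42,38),(0,0,151),0),4,goal((42,38),(-4,0,151),0))
E
```

```text
ft_force: [-0.6, -0.2, -3.4]
gripper_force: 59.0
ft_force: [0.0, -1.2, -2.2]
gripper_force: 58.8
foot [-8.3  0.2 85. ] neck [-8.2e+00  1.0e-01  1.5e+02] tongue [1.40e+00 1.00e-01 1.73e+02] ang [0.  0.1 0. ] f_rail [-0.1 -1.2 -2.2] w 0.0089 t 26.025
4 rows [-0.0125 -0.0002 -0.0014  0.     -0.0002  0.0001] mm/row 1.0100538052940233
4 rows [-0.0124  0.      0.0013  0.      0.      0.    ] mm/row 1.0000000000000069
```

```bash
python3 -m creep '-0.0125 0 0 0 0 0 1;-0.0125 0 0 0 0 0 1;-0.0125 0 0 0 0 0 1;-0.0125 0 0 0 0 0 1;0 0 0 0 0 0 1'|grep -E "pos|force: \["
python3 -m creep '-0.01 0 0.001 0 0 0 1;-0.01 0 0.001 0 0 0 1;0 0 0 0 0 0 1;0 0 0 0 0 0 1;0 0 0 0 0 0 1'|grep -E "pos|force: \["
```

```text
tool_pos: [0.5987, 0.0184, 0.2737]
ft_force: [0.7, -0.2, -3.6]
tool_pos: [0.6002, 0.0186, 0.2736]
ft_force: [0.1, 0.9, -2.9]
```

```bash
python3 -m creep '-0.005 0 0.0005 0 0 0 1;-0.005 0 0.0005 0 0 0 1;-0.005 0 0.0005 0 0 0 1;0 0 0 0 0 0 1;0 0 0 0 0 0 1'|grep -E "pos|force: \["; python3 -c "
from r import *
where()"
```

```text
tool_pos: [0.6014, 0.0187, 0.2736]
ft_force: [-0.3, -0.3, -3.1]
foot [-1.4  0.1 86.5] neck [-1.400e+00  1.000e-01  1.515e+02] tongue [8.100e+00 1.000e-01 1.745e+02] ang [-0.  0.  0.] f_rail [-0.3 -0.2 -3.1] w 0.0095 t 27.9
```

```bash
python3 -m creep '-0.005 0 0.0005 0 0 0 1;-0.005 0 0.0005 0 0 0 1;-0.005 0 0.0005 0 0 0 1;0 0 0 0 0 0 1;0 0 0 0 0 0 1'|grep -E "pos|force: \["
```

```text
tool_pos: [0.6026, 0.0189, 0.2736]
ft_force: [0.4, -0.5, -4.2]
```

```bash
python3 -m creep '-0.005 0 0.0005 0 0 0 1;-0.005 0 0.0005 0 0 0 1;-0.005 0 0.0005 0 0 0 1;0 0 0 0 0 0 1;0 0 0 0 0 0 1'|grep -E "pos|force: \["; python3 -c "
from r import *
where()"
```

```text
tool_pos: [0.6036, 0.019, 0.2736]
ft_force: [-5.4, -0.5, -0.2]
foot [ 0.7  0.2 86.3] neck [7.000e-01 1.000e-01 1.513e+02] tongue [1.020e+01 1.000e-01 1.743e+02] ang [0.  0.1 0. ] f_rail [-5.5  0.1 -0.2] w 0.0089 t 29.15
```

```bash
cat >> r.py <<'E'
X0,Z0=.5,109.2
def wp(x,z,t): return goal((42,38),(x+X0,0,z+Z0),t)
E
python3 - <<'E'
from r import *
from k import fit,ik
L,_=fit();q=robot.get_obs()["q"];print(q.round(0))
W=[(-50,20,0),(-44,-4,48),(-34,2,49),(-17,4.5,49)]
f=None
for w,n in zip(W,(4,7,3,4)):
    g=wp(*w);plan(*g,n,f);f=g;q,a,b=ik(*g,q,L);print(w,q.round(0),a,b)
E
```

```text
[ -9.  52.   8.  90. -12.  33. 103.]
4 rows [ 1.637e-01 -2.000e-04  5.270e-02  0.000e+00 -1.000e-04  1.000e-04] mm/row 13.760541324337016
(-50, 20, 0) [ -8.  51.   6. 102. -13.  22. 104.] 1.336580279787114e-05 2.4878731062014397e-06
7 rows [-0.2203  0.     -0.0408 -0.      0.0381 -0.    ] mm/row 17.9235992334846
(-44, -4, 48) [ -8.  75.  11.  40.  -7. 108.  97.] 0.00018136406321200838 1.9765250644123323e-05
3 rows [-0.0234 -0.     -0.051  -0.      0.0019 -0.    ] mm/row 4.489141178672626
(-34, 2, 49) [ -7.  77.  11.  33.  -7. 114.  96.] 2.154862288605841e-05 1.8920301022131906e-06
4 rows [-0.0335  0.     -0.0419  0.      0.      0.    ] mm/row 4.295710069359891
(-17, 4.5, 49) [ -7.  78.  12.  28.  -8. 116.  96.] 7.516939673564371 1.011324557326402
```

```bash
for T in 42.6 45.1; do sed "s/np.arange(0,50.1,2.5)/np.arange(0,$T,2.5)/;s/abs(ts-45)/abs(ts-42.5)/" path.py | python3 - | tr '|' '\n' | awk '$1>-24' | tr '\n' '|'; echo; done
python3 - <<'E'
from r import *
from k import fit,ik
L,_=fit();q0=np.array([-8,75,11,40,-7,105,97.])
for w in((-17,3,45),(-9,9,45),(-17,3,42.5),(-9,9,42.5)):
    q,a,b=ik(*wp(*w),q0,L);print(w,q.round(1),round(a,1),round(b,2))
E
```

```text
-23.0 0.0 42.5 4.4 | -22.0 0.0 42.5 4.0 | -21.0 0.0 42.5 3.5 | -20.0 1.0 42.5 2.8 | -19.0 1.0 42.5 2.7 | -18.0 1.0 42.5 2.0 | -17.0 2.0 42.5 1.8 | -16.0 3.0 42.5 1.0 | -15.0 4.0 42.5 1.1 | -14.0 5.0 42.5 1.2 | -13.0 6.0 42.5 1.2 | -12.0 7.0 42.5 1.3 | -11.0 8.0 42.5 1.3 | -10.0 9.0 42.5 1.4 | -9.0 10.0 42.5 1.5 | -8.0 10.0 42.5 1.9 | -7.0 10.0 40.0 2.3 | -6.0 10.0 37.5 2.7 | -5.0 10.0 35.0 2.8 | -4.0 9.0 32.5 3.1 | -3.0 8.0 30.0 3.4 | -3.0 8.0 27.5 3.5 | -2.0 7.0 25.0 3.8 | -2.0 7.0 22.5 4.1 | -2.0 7.0 20.0 4.2 | -2.0 7.0 17.5 4.0 | -2.0 6.0 15.0 3.5 | -2.0 6.0 12.5 3.3 | -2.0 5.0 10.0 2.9 | -2.0 4.0 7.5 2.5 | -2.0 3.0 5.0 2.2 | -2.0 2.0 2.5 1.6 | -1.0 1.0 0.0 1.0 |
 -23.0 0.0 45.0 4.3 | -22.0 1.0 45.0 3.8 | -21.0 1.0 45.0 3.6 | -20.0 1.0 45.0 2.9 | -19.0 2.0 45.0 2.7 | -18.0 2.0 45.0 2.1 | -17.0 3.0 45.0 1.7 | -16.0 3.0 45.0 1.4 | -15.0 4.0 45.0 1.4 | -14.0 5.0 45.0 1.4 | -13.0 6.0 45.0 1.4 | -12.0 7.0 45.0 1.4 | -11.0 8.0 45.0 1.4 | -10.0 9.0 45.0 1.4 | -9.0 10.0 45.0 1.6 | -8.0 10.0 42.5 1.9 | -7.0 10.0 40.0 2.3 | -6.0 10.0 37.5 2.7 | -5.0 10.0 35.0 2.8 | -4.0 9.0 32.5 3.1 | -3.0 8.0 30.0 3.4 | -3.0 8.0 27.5 3.5 | -2.0 7.0 25.0 3.8 | -2.0 7.0 22.5 4.1 | -2.0 7.0 20.0 4.2 | -2.0 7.0 17.5 4.0 | -2.0 6.0 15.0 3.5 | -2.0 6.0 12.5 3.3 | -2.0 5.0 10.0 2.9 | -2.0 4.0 7.5 2.5 | -2.0 3.0 5.0 2.2 | -2.0 2.0 2.5 1.6 | -1.0 1.0 0.0 1.0 |
(-17, 3, 45) [ -7.2  76.4  11.1  32.2  -7.5 110.8  95.9] 0.0 0.0
(-9, 9, 45) [ -6.9  77.8  11.1  26.8  -7.7 114.7  95.4] 0.0 0.0
(-17, 3, 42.5) [ -7.6  74.   11.1  37.8  -7.5 105.1  96.3] 0.0 0.0
(-9, 9, 42.5) [ -7.3  75.2  11.1  33.3  -7.6 108.4  95.9] 0.0 0.0
```

```bash
python3 -m creep '0.164 0 0.053 0 0 0 1;0.164 0 0.053 0 0 0 1;0.164 0 0.053 0 0 0 1;0.164 0 0.053 0 0 0 1;0 0 0 0 0 0 1'|grep "ft_force"
python3 - <<'E'
from r import *
where();f=None
for w,n in(((-44,-4,45),8),((-23,.5,45),5),((-16.5,3,45),5),((-9.5,9.5,45),5)):
    g=wp(*w);plan(*g,n,f);f=g
E
```

```text
ft_force: [0.5, -0.7, -2.6]
foot [-49.5  -0.   64.1] neck [-49.5  -0.  129.1] tongue [-40.   -0.  152.1] ang [0. 0. 0.] f_rail [ 0.4 -0.8 -2.6] w 0.0093 t 29.775
8 rows [-1.805e-01  1.000e-04 -3.300e-02 -0.000e+00  3.120e-02  0.000e+00] mm/row 14.678333516151808
5 rows [-0.0337  0.     -0.0418  0.      0.      0.    ] mm/row 4.295346318982907
5 rows [-0.0087 -0.     -0.0151  0.      0.      0.    ] mm/row 1.3928388277184176
5 rows [-0.0034  0.     -0.0236  0.      0.      0.    ] mm/row 1.9104973174542754
```

```bash
python3 -m creep '-0.18 0 -0.033 0 0.0312 0 1;-0.18 0 -0.033 0 0.0312 0 1;-0.18 0 -0.033 0 0.0312 0 1;-0.18 0 -0.033 0 0.0312 0 1;-0.18 0 -0.033 0 0.0312 0 1'|grep "ft_force"
python3 -m creep '-0.18 0 -0.033 0 0.0312 0 1;-0.18 0 -0.033 0 0.0312 0 1;-0.18 0 -0.033 0 0.0312 0 1;0 0 0 0 0 0 1;0 0 0 0 0 0 1'|grep "ft_force"
python3 - <<'E'
from r import *
where();print(robot.get_obs()['q'].round(1));f=None
for w,n in(((-23,.5,45),5),((-16.5,3,45),5)):
    g=wp(*w);plan(*g,n,f);f=g
import cv2
t=vision.grab_frame('top');s=vision.grab_frame('scene')
c=np.hstack([cv2.resize(t[120:280,220:380],(400,400)),cv2.resize(s[200:360,240:400],(400,400))]);cv2.imwrite('pics/c6.png',c)
E
```

```text
ft_force: [0.2, -0.1, -3.0]
ft_force: [-0.2, -0.3, -2.6]
foot [-88.9  -0.   59.5] neck [-43.1   0.  105.6] tongue [-2.020e+01  1.000e-01  1.153e+02] ang [-0.  44.8  0. ] f_rail [-0.3 -0.3 -2.6] w 0.0093 t 31.025
[ -8.6  71.7  12.4  46.   -7.9 101.8  97.4]
5 rows [-0.0351 -0.0003 -0.0409 -0.      0.0003  0.    ] mm/row 4.313700458633851
5 rows [-0.0087 -0.     -0.0151  0.      0.      0.    ] mm/row 1.3928388277184176
```

View pics/c6.png

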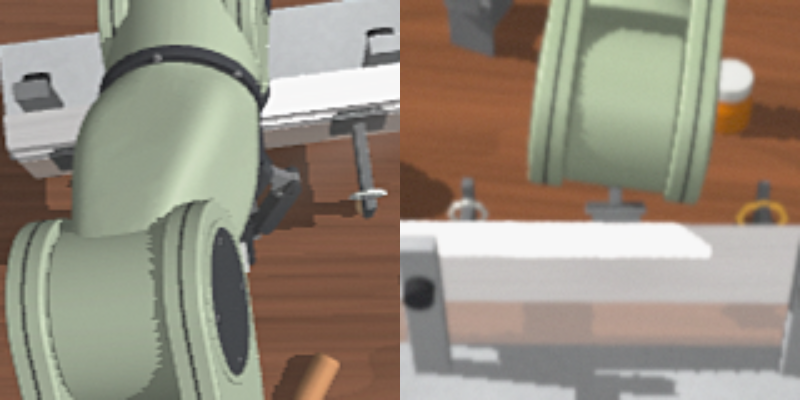

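The right panel shows the tilted hook at (615,207), centred between the two ring hooks at x=467 and 762. I'll start the insertion.

```bash
python3 -m creep '-0.035 0 -0.041 0 0.0003 0 1;-0.035 0 -0.041 0 0.0003 0 1;-0.035 0 -0.041 0 0.0003 0 1;-0.035 0 -0.041 0 0.0003 0 1;-0.035 0 -0.041 0 0 0 1'|grep "ft_force"
python3 -c "
from r import *
where();plan(*wp(-16.5,3,45),5)"
```

```text
ft_force: [0.0, -0.0, -3.9]
foot [-68.7   0.   63.5] neck [-2.260e+01  1.000e-01  1.094e+02] tongue [4.000e-01 1.000e-01 1.188e+02] ang [-0.  45.2  0. ] f_rail [ 0.  -0.  -3.9] w 0.0094 t 31.75
5 rows [-0.0074 -0.0002 -0.0154 -0.     -0.0002  0.    ] mm/row 1.3687914856490264
```

```bash
python3 -m creep '-0.0075 0 -0.0155 0 0 0 1;-0.0075 0 -0.0155 0 0 0 1;-0.0075 0 -0.0155 0 0 0 1;-0.0075 0 -0.0155 0 0 0 1;-0.0075 0 -0.0155 0 0 0 1'|grep "ft_force"
python3 -c "
from r import *
where();plan(*wp(-13,6,45),5);plan(*wp(-9.5,9.5,45),5)"
```

```text
ft_force: [0.5, -0.2, -3.3]
foot [-62.6   0.   66.5] neck [-1.650e+01  1.000e-01  1.124e+02] tongue [6.500e+00 1.000e-01 1.219e+02] ang [-0.  45.2  0. ] f_rail [ 0.5 -0.3 -3.3] w 0.009 t 32.375
5 rows [-0.0025 -0.0003 -0.0114 -0.     -0.0002  0.    ] mm/row 0.9344050015731894
5 rows [-0.0038 -0.0003 -0.0237 -0.     -0.0002  0.    ] mm/row 1.9211678143662478
```

```bash
python3 -m creep '-0.003 0 -0.0115 0 0 0 1;-0.003 0 -0.0115 0 0 0 1;-0.003 0 -0.0115 0 0 0 1;-0.003 0 -0.0115 0 0 0 1;-0.003 0 -0.0115 0 0 0 1'|grep "ft_force"
python3 -c "
from r import *
where();plan(*wp(-9.5,9.5,45),5)"
```

```text
ft_force: [-0.5, -0.6, -2.1]
foot [-58.8   0.1  69.3] neck [-1.270e+01  1.000e-01  1.152e+02] tongue [1.030e+01 1.000e-01 1.247e+02] ang [ 0.  45.2  0. ] f_rail [-0.6 -0.5 -2.1] w 0.0091 t 33.0
5 rows [-0.0008 -0.0003 -0.0123 -0.     -0.0002  0.    ] mm/row 0.9847609153429163
```

```bash
python3 -m creep '-0.001 0 -0.0125 0 0 0 1;-0.001 0 -0.0125 0 0 0 1;-0.001 0 -0.0125 0 0 0 1;-0.001 0 -0.0125 0 0 0 1;-0.001 0 -0.0125 0 0 0 1'|grep "ft_force"
python3 -c "
from r import *
where();f=None
for w,n in(((-7,10,40),5),((-3,8,29),5),((-2,7,20),5),((-2,5,10),5),((-1.5,2,2),5)):
    g=wp(*w);plan(*g,n,f);f=g"
```

```text
ft_force: [-1.0, 0.0, -2.6]
foot [-55.3   0.1  73. ] neck [-9.300e+00  1.000e-01  1.188e+02] tongue [1.380e+01 1.000e-01 1.283e+02] ang [-0.  45.2  0. ] f_rail [-1.   0.1 -2.6] w 0.0091 t 33.625
5 rows [ 0.0241 -0.0003  0.0092 -0.     -0.0057  0.    ] mm/row 2.062222159695656
5 rows [ 0.0503 -0.      0.0303 -0.     -0.0122  0.    ] mm/row 4.696487531361185
5 rows [ 0.0472 -0.      0.0266 -0.     -0.01    0.    ] mm/row 4.334590852522823
5 rows [ 0.0551 -0.      0.0329  0.     -0.0111  0.    ] mm/row 5.131689766697852
5 rows [ 0.0435 -0.      0.0297  0.     -0.0089  0.    ] mm/row 4.21215774368799
```

No contact so far. Next is the turn down.

```bash
python3 -m creep '0.024 0 0.009 0 -0.0057 0 1;0.024 0 0.009 0 -0.0057 0 1;0.024 0 0.009 0 -0.0057 0 1;0.024 0 0.009 0 -0.0057 0 1;0.024 0 0.009 0 -0.0057 0 1'|grep "ft_force"
python3 -m creep '0.05 0 0.03 0 -0.0122 0 1;0.05 0 0.03 0 -0.0122 0 1;0.05 0 0.03 0 -0.0122 0 1;0.05 0 0.03 0 -0.0122 0 1;0.05 0 0.03 0 -0.0122 0 1'|grep "ft_force"
python3 -c "
from r import *
where();f=None
for w,n in(((-2,7,20),5),((-2,5,10),5),((-1.5,2,2),5)):
    g=wp(*w);plan(*g,n,f);f=g"
```

```text
ft_force: [0.5, 0.2, -3.3]
ft_force: [0.8, 0.1, -3.6]
foot [-33.9   0.1  60.5] neck [-2.400e+00  1.000e-01  1.173e+02] tongue [1.700e+01 1.000e-01 1.329e+02] ang [ 0.  28.9  0. ] f_rail [ 0.8 -0.  -3.6] w 0.0091 t 34.875
5 rows [ 0.0469 -0.0003  0.0269 -0.     -0.0099  0.    ] mm/row 4.327249659587648
5 rows [ 0.0551 -0.      0.0329  0.     -0.0111  0.    ] mm/row 5.131689766697852
5 rows [ 0.0435 -0.      0.0297  0.     -0.0089  0.    ] mm/row 4.21215774368799
```

```bash
python3 -m creep '0.047 0 0.027 0 -0.01 0 1;0.047 0 0.027 0 -0.01 0 1;0.047 0 0.027 0 -0.01 0 1;0.047 0 0.027 0 -0.01 0 1;0.047 0 0.027 0 -0.01 0 1'|grep "ft_force"
python3 -m creep '0.055 0 0.033 0 -0.0111 0 1;0.055 0 0.033 0 -0.0111 0 1;0.055 0 0.033 0 -0.0111 0 1;0.055 0 0.033 0 -0.0111 0 1;0.055 0 0.033 0 -0.0111 0 1'|grep "ft_force"
python3 -c "
from r import *
where();f=None
for w,n in(((-1.5,2,2),5),((-.5,.5,0),5)):
    g=wp(*w);plan(*g,n,f);f=g"
```

```text
ft_force: [0.8, -0.0, -2.4]
ft_force: [1.3, -0.2, -3.4]
foot [-12.8   0.1  50.1] neck [-1.500e+00  1.000e-01  1.142e+02] tongue [1.180e+01 1.000e-01 1.352e+02] ang [-0. 10.  0.] f_rail [ 1.3 -0.3 -3.4] w 0.009 t 36.125
5 rows [ 0.0433 -0.0002  0.0295 -0.     -0.0089  0.    ] mm/row 4.189537283001616
5 rows [ 0.0091 -0.      0.0094 -0.     -0.0022 -0.    ] mm/row 1.0449290598581864
```

```bash
python3 -m creep '0.043 0 0.0295 0 -0.0089 0 1;0.043 0 0.0295 0 -0.0089 0 1;0.043 0 0.0295 0 -0.0089 0 1;0.043 0 0.0295 0 -0.0089 0 1;0.043 0 0.0295 0 -0.0089 0 1'|grep "ft_force"
python3 -c "
from r import *
where();plan(*wp(-.5,.5,0),4);plan(*wp(-.5,.5,-1),4)"
```

```text
ft_force: [0.3, 0.2, -2.5]
foot [-3.1  0.1 46.3] neck [-8.000e-01  1.000e-01  1.112e+02] tongue [  9.4   0.2 133.9] ang [-0.  2.  0.] f_rail [ 0.4  0.2 -2.5] w 0.0091 t 36.75
4 rows [ 0.0117 -0.0003  0.0118  0.     -0.0028  0.0001] mm/row 1.3312676762546072
4 rows [ 0.0188 -0.0003  0.0152  0.     -0.0041  0.0001] mm/row 1.9362781722170108
```

```bash
python3 -m creep '0.012 0 0.012 0 -0.0028 0 1;0.012 0 0.012 0 -0.0028 0 1;0.012 0 0.012 0 -0.0028 0 1;0.012 0 0.012 0 -0.0028 0 1;0 0 0 0 0 0 1'|grep "ft_force"
python3 -m creep '0 0 0.004 0 0 0 1;0 0 0.004 0 0 0 1;0 0 0 0 0 0 1;0 0 0 0 0 0 1;0 0 0 0 0 0 1'|grep "ft_force"
python3 -c "
from r import *
where()"
```

```text
ft_force: [0.1, 0.1, -2.5]
ft_force: [-0.3, 0.4, 0.2]
foot [ 0.3  0.1 44. ] neck [3.00e-01 1.00e-01 1.09e+02] tongue [9.80e+00 1.00e-01 1.32e+02] ang [-0.  0.  0.] f_rail [-0.2  0.5  0.2] w 0.0096 t 38.0
```

```bash
python3 -m creep '0 0 0 0 0 0 0.6;0 0 0 0 0 0 0.3;0 0 0 0 0 0 0;0 0 0 0 0 0 -0.5;0 0 0 0 0 0 -0.5'|grep -E "ft_force|width"
python3 - <<'E'
from h import *
import cv2
state()
t=vision.grab_frame('top');s=vision.grab_frame('scene')
c=np.hstack([cv2.resize(t[120:280,220:380],(400,400)),cv2.resize(s[220:360,250:390],(400,400))]);cv2.imwrite('pics/c7.png',c)
E
```

```text
ft_force: [-0.2, 0.3, -0.7]
width: 0.0641
38.625 tcp [0.603  0.0189 0.231 ] [-180.      5.97 -173.18] grasp [0.619  0.0208 0.0769] f [-0.2  0.3 -0.7] w 0.0641
```

```bash
python3 -m creep '0 0 -0.05 0 0 0 -0.5;0 0 -0.15 0 0 0 -0.5;0 0 -0.25 0 0 0 -0.5;0 0 -0.4 0 0 0 -0.5;0 0 -0.5 0 0 0 -0.5'|grep -E "ft_force|width"
python3 -m creep '0.4 0 -0.3 0 0 0 -0.5;0.5 0 -0.2 0 0 0 -0.5;0.5 0.3 0 0 0 0 -0.5;0.5 0.5 0 0 0 0 -0.5;0 0.5 0 0 0 0 -0.5'|grep -E "ft_force|pos"
python3 -m creep '0 0.6 0 0 0 0 -0.5;0 0.6 0 0 0 0 -0.5;0 0.6 0 0 0 0 -0.5;0 0.3 0 0 0 0 -0.5;0 0 0 0 0 0 -0.5'|grep -E "ft_force|pos"
python3 - <<'E'
from h import *
import cv2
state()
t=vision.grab_frame('top');s=vision.grab_frame('scene')
c=np.hstack([cv2.resize(t[130:230,220:390],(400,235)),cv2.resize(s[250:350,220:390],(400,235))])
cv2.imwrite('pics/c8.png',np.vstack([c,cv2.resize(t,(800,600))[60:400]]))
E
```

```text
ft_force: [0.4, -0.3, 0.1]
width: 0.0642
tool_pos: [0.4231, 0.1027, 0.3637]
ft_force: [1.7, 0.3, 0.8]
tool_pos: [0.4046, 0.2706, 0.3633]
ft_force: [0.3, -1.3, 0.2]
40.6 tcp [0.4046 0.2706 0.3633] [ 179.93    6.01 -173.02] grasp [0.4207 0.2727 0.2092] f [ 0.3 -1.3  0.2] w 0.0641
```

View pics/c8.png

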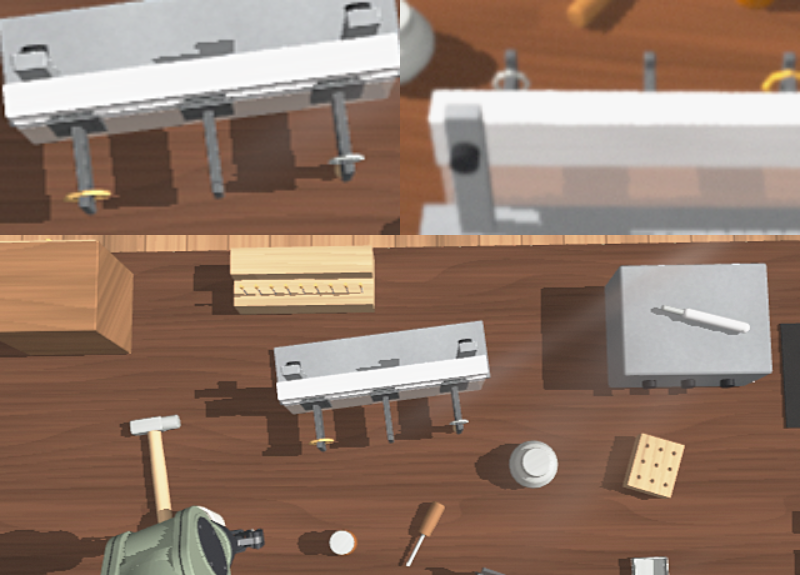

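The hook hangs midway, with its nose at (217,190) between the ring hooks at (88,205) and (347,172), parallel and level with them. Nothing else on the bench has moved, and the arm is clear. Handing in.

```bash
python3 -c "
from station import robot
print(robot.hand_in())"
```

```text
the job is handed in; nothing more can be done
None
```

The job is handed in: the hook hangs by itself in the rail groove midway between the two fixed hooks; I felt the rail sitting 5–6 mm above its lowest mark, and nothing else on the bench was seen to move.

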